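Register the tray carrier in the corner stop and start the cycle

TASK

Push the aluminium two-pocket tray carrier along the bench, never lifting it, into the yellow corner stop until it sits flush against both bars, its long side along the longer bar. Then press the green button fully down, let it come back up and finish clear with the carrier still flush. Do not press the red button, nor the green one before the carrier is home, and leave the other things where they are.

Things in the scene. Friction and masses are not known exactly. Their poses are not given: they have to be found in the camera images.
- carrier: the loose tray carrier: an aluminium block with flat upright sides, 120 mm along its x, 160 mm along its y, 32 mm high, with two open black-lined pockets (each 92 x 56 mm, 22 mm deep) in its top. Mass about 0.45 to 0.8 kg; it slides flat on the bench under a push of about 4 to 14 N. Origin: centre of its underside, z up.
- corner: yellow L-shaped corner stop fixed to the bench, bars 12 mm thick, 22 mm high. Origin: the point on the bench where carrier's origin lies when home (axes parallel or a half turn apart). Longer bar: along y, inner face at x = +60 mm, y = -63 to +92 mm. Shorter bar: along x, inner face at y = +80 mm, x = -70 to +60 mm. Open sides -x and -y. Clamp feet (13 mm high) outside the bars.
- green_button (a joint): travel of the green push button, 0 = up, 0.006 m = fully down, sprung back; about 5 N to press it fully
- green_button_top (a point): centre of the top face of the green button (a disc 32 mm across, pressed straight down; the point moves with it), 22 mm above the bench when up; its fixed grey round housing on the bench is 48 mm across and 12 mm high
- red_button (a joint): travel of the red push button, 0 = up, 0.006 m = fully down, sprung back
- red_button_top (a point): centre of the top face of the red button, the same as the green one but for colour
- spare_tray: bystander: loose open black tray 100 x 140 x 35 mm; origin at the centre of its underside
- spray_can: bystander: loose upright can with a blue label, 60 mm across, 150 mm high; origin at the centre of its underside
- grease_jar: bystander: loose upright amber jar, 56 mm across, 55 mm high; origin at the centre of its underside
- film_core: bystander: loose cardboard tube standing on end, 84 mm across, 70 mm high; origin at the centre of its foot
- wrench: bystander: loose steel wrench 180 mm long, 8 mm high, lying along its x; origin at its middle on the bench
- spacer: bystander: loose brass disc 40 mm across, 25 mm high; origin at the centre of its underside
- screwdriver: bystander: loose red-handled screwdriver 200 mm long, 26 mm thick, lying along its x; origin at its middle on the bench

How it is judged:
By the outcome, as a careful person would: the job done as asked, in the order asked, and still so for the second after the job is handed in, with the robot touching nothing.
It also fails if it takes over 72 s, if anything falls off the work surface, if the arm or the gripper's body presses on something with over 40 N, if the wrist force passes 120 N, or if a joint passes its speed limit or range.

ROBOT

A 6-joint arm with a two-finger parallel gripper is mounted at the origin on the work surface. World frame = base frame: x ahead of the robot, y to its left, z up, the work surface at z = 0. Lengths are in m, angles in rad, forces in N, time in s.
With the tool pointing down it reaches from about 0.275 to 1 m from the base axis. Payload 8.4 kg.
Tool frame: the origin (TCP) lies on the centre line of the jaws, within the pads' length; the fingertips stand 22 mm ahead of it and the grasp point (between the pads) lies 3 mm ahead of it; z points along the fingers, y is the direction in which the jaws open and shut (so a half turn about z gives the same grasp; the last joint's range is limited). The gripper opens to 85 mm and grips with 20 to 120 N. Pads are 22 mm wide; open, the fingers measure 114 mm over their backs; the gripper's body (76 mm by 85 mm) begins 54 mm behind the grasp point. The pads swing forward as they close: fully open they stand 13 mm farther back than shut.
Start: joints at [1.139, 0.353, 1.633, -0, 1.155, -0.002], TCP at [0.26, 0.568, 0.253] pointing down, gripper open.
Joint ranges: [-2.63, 2.63], [-0.92, 2.1], [0.06, 2.66], [-1.3, 4.44], [0, 2.69], [-3.02, 3.02]. Speed limits (rad/s): [2.22, 2.22, 2.79, 3.14, 3.14, 3.14].

INTERFACE

Orientations are given as a rotation vector (axis times angle).
In Python, from workcell import manip, imaging gives the robot as it stands. The module is installed in compiled form; this text tells all that it offers.
- The arm moves only by the tool jog_arm, never from a script. Its argument "moves" is a list of rows, each a list of 6 numbers: the shift along the tool's x, y, z in m, then the turn, a rotation vector about the tool's x, y, z in degrees. In form: [[tx, ty, tz, wx, wy, wz], ...]. A call has exactly 5 rows; each row is the pose to reach, as a shift and turn from the pose measured when the call began, along the tool's axes at that moment; what a row does not reach only later rows make up. A row lasts 1/12 s, in which the tool goes at most 41.7 mm and 7.16 degrees, less where a joint would pass 70% of its speed; a pose out of reach is approached as far as the arm can. A call with a gripper value outside its range is refused whole. "fingers" is the finger opening in m, from 0 to 0.0854, set as the call begins (left out, the last holds). The fingers move at their own pace and stop on an object; "squeeze" is the grip in N (left out, the last holds). Time passes only in rows, so rows that repeat a pose let the fingers close, or fill a call up. It gives the time, the measured TCP pose, the force and the opening at its end, in the units of the state.
- manip.get_state(): the state, without advancing time (a new reading comes with each control period).
- imaging.grab_frame(name): name is "side" or "top" or "wrist"; returns a dict with "pixels" (420x560x3 uint8, red, green, blue), "camera_matrix" (3x3 intrinsics, pixels), "world_to_cam" (4x4, takes a point from world to camera coordinates). Camera axes: x right, y up, looking along -z (the intrinsics and any distortion apply to the point x, -y, -z); pixel columns grow to the right and rows downward; lengths in m; the calibration is good to about 2 mm. The wrist camera is an equidistant fisheye: a pixel r from the principal point sees the ray r / f radians off the axis. A picture is of the moment at which its call begins. There is no depth.
- manip.hand_in(): hands the job in, once; it reports no verdict.
The state is a dict: "time": time; "qpos": joint angles; "dq": joint speeds; "tau": joint torques, N m; "tcp_pos": TCP position; "tcp_rot": TCP orientation; "ft_force": force on the tool from outside, world axes, zero at the start; "ft_torque": the same for the moment, N m; "gripper_width": finger opening in m.
Only numpy, scipy, OpenCV 4.12 (cv2) and the standard library are available. Lean on these libraries where they do the work, as an engineer would, in place of code of your own. Each camera call takes 0.05 s, during which the arm holds its last target.

## Working session

There is one attempt and no reset: what is moved stays moved. The work goes in short steps, Python scripts to look and compute and a tool call to move; the robot and the scene stay as the last step left them, time stands still between calls to the robot, and variables do not carry over. Pictures are saved under pics/ and viewed, and the job is handed in when it is done.

Besides the shell and the picture viewer there is one more tool, called after "Call:" as name(argument=value, ...), one argument or row to a line, values as JSON. jog_arm: Moves the arm, as the interface text tells. Its arguments: {"type":"object","properties":{"moves":{"type":"array","items":{"type":"array","items":{"type":"number"}}},"fingers":{"type":"number"},"squeeze":{"type":"number"}},"required":["moves"]}

```bash
mkdir -p pics; python3 - <<'E'
from workcell import manip, imaging
import cv2,pickle
d={}
for n in ["side","top","wrist"]:
    f=imaging.grab_frame(n); d[n]=f
    cv2.imwrite(f"pics/{n}0.png",f["pixels"][:,:,::-1])
    print(n,f["camera_matrix"].tolist(),f["world_to_cam"].round(4).tolist(),[k for k in f])
pickle.dump(d,open("f0.pkl","wb"))
s=manip.get_state();print(s)
E
```

```text
side [[462.31528145348216, 0.0, 279.45975921120373], [0.0, 462.31528145348216, 207.263229621215], [0.0, 0.0, 1.0]] [[0.9927, -0.1197, -0.0125, -0.5592], [0.0745, 0.5301, 0.8446, -0.1162], [-0.0945, -0.8394, 0.5352, -1.1341], [0.0, 0.0, 0.0, 1.0]] ['pixels', 'camera_matrix', 'world_to_cam']
top [[401.6573105870076, 0.0, 280.8616424116442], [0.0, 401.6573105870076, 210.10147854999545], [0.0, 0.0, 1.0]] [[-0.0059, -0.9999, 0.0151, 0.0162], [0.9932, -0.0042, 0.1159, -0.5447], [-0.1158, 0.0157, 0.9931, -1.0459], [0.0, 0.0, 0.0, 1.0]] ['pixels', 'camera_matrix', 'world_to_cam']
wrist [[325.19226210127806, 0.0, 278.21625566408693], [0.0, 325.19226210127806, 215.54430223729324], [0.0, 0.0, 1.0]] [[0.4162, 0.9093, -0.0018, -0.6232], [-0.8729, 0.399, -0.281, 0.0368], [-0.2548, 0.1185, 0.9597, -0.3803], [0.0, 0.0, 0.0, 1.0]] ['pixels', 'camera_matrix', 'world_to_cam']
{'time': 0.15, 'qpos': array([ 1.13858040e+00,  3.53544940e-01,  1.63395528e+00,  3.36119464e-06,
        1.15518463e+00, -2.38574372e-03]), 'dq': array([-0.00025891, -0.00180762, -0.00276445,  0.00015749, -0.00172465,
       -0.00044704]), 'tau': array([-1.72333212e-04, -6.05642581e+01, -3.42339921e+01, -1.86232724e-04,
        6.17528378e-03,  2.30772031e-05]), 'tcp_pos': array([0.260299  , 0.56784894, 0.25270265]), 'tcp_rot': array([-6.69941243e-01, -3.06908488e+00,  1.67409846e-03]), 'ft_force': array([ 0.4287475 , -0.6800316 , -1.14993342]), 'ft_torque': array([-0.01443407,  0.03461509,  0.0227726 ]), 'gripper_width': 0.08558924095321813}
```

View pics/top0.png

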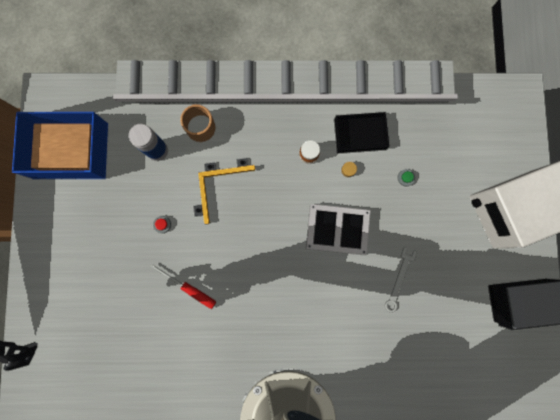

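View pics/side0.png

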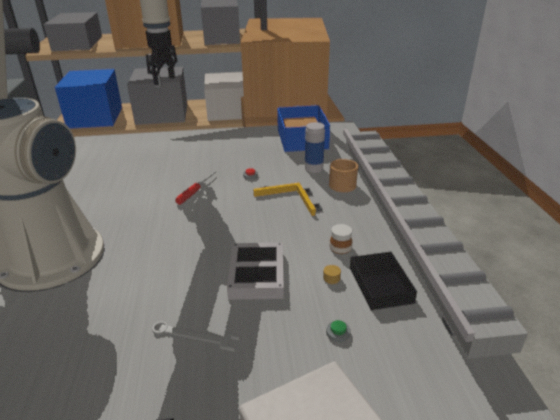

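View pics/wrist0.png

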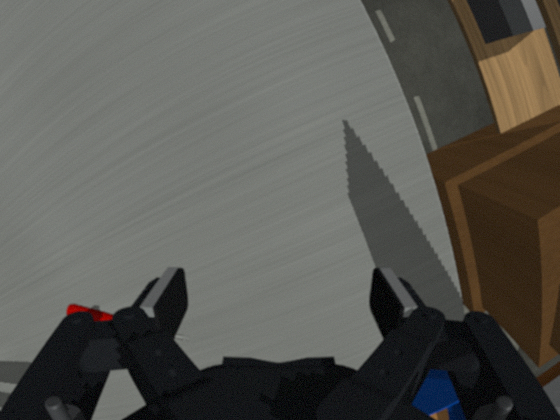

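```bash
cat > h.py <<'E'
import numpy as np,cv2,pickle
def ray(f,uv):
    K=f["camera_matrix"];T=f["world_to_cam"];R=T[:3,:3];c=-R.T@T[:3,3]
    d=R.T@np.array([(uv[0]-K[0,2])/K[0,0],-(uv[1]-K[1,2])/K[1,1],-1.0]);return c,d
def at(f,uv,z):
    c,d=ray(f,uv);return c+d*(z-c[2])/d[2]
def proj(f,P):
    P=np.atleast_2d(P);T=f["world_to_cam"];K=f["camera_matrix"]
    q=P@T[:3,:3].T+T[:3,3];return np.c_[K[0,0]*q[:,0]/-q[:,2]+K[0,2],K[1,1]*-q[:,1]/-q[:,2]+K[1,2]]
E
python3 - <<'E'
import pickle,cv2
d=pickle.load(open("f0.pkl","rb"))
def crop(n,x0,y0,x1,y1,s,o):
    im=d[n]["pixels"][y0:y1,x0:x1,::-1];cv2.imwrite(o,cv2.resize(im,None,fx=s,fy=s,interpolation=cv2.INTER_CUBIC))
crop("top",295,190,395,265,8,"pics/c_car.png")
crop("top",140,140,270,240,6,"pics/c_cor.png")
crop("top",330,150,430,200,8,"pics/c_grn.png")
E
```

```text
(no output)
```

View pics/c_car.png

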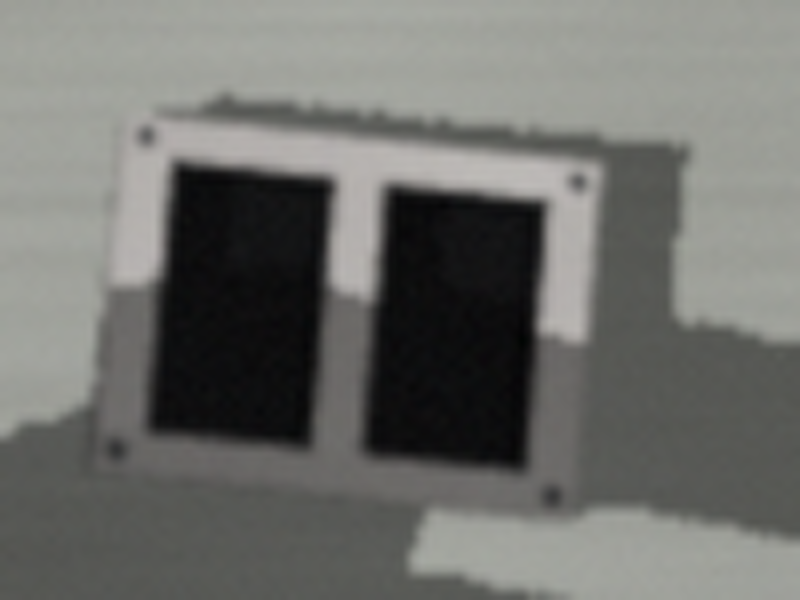

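View pics/c_cor.png

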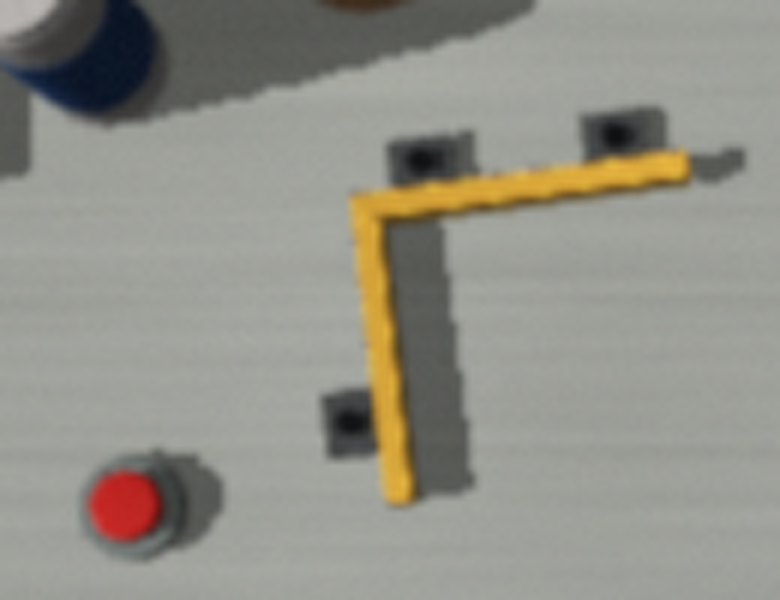

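View pics/c_grn.png

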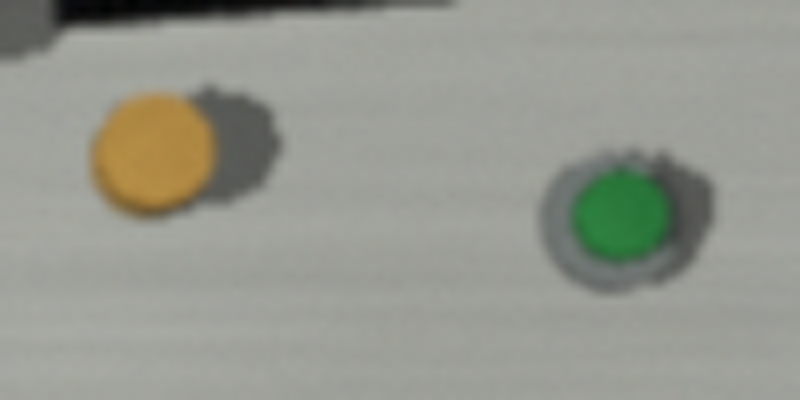

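```bash
cat >> h.py <<'E'
def rigid(L,W):
    L=np.array(L,float);W=np.array(W,float)[:,:2];l=L-L.mean(0);w=W-W.mean(0)
    th=np.arctan2((l[:,0]*w[:,1]-l[:,1]*w[:,0]).sum(),(l*w).sum())
    R=np.array([[np.cos(th),-np.sin(th)],[np.sin(th),np.cos(th)]]);t=W.mean(0)-R@L.mean(0)
    return th,t,np.abs(L@R.T+t-W).max(0)
def uc(p,s,ox,oy): return ((p[0]+.5)/s-.5+ox,(p[1]+.5)/s-.5+oy)
E
python3 - <<'E'
from h import *
d=pickle.load(open("f0.pkl","rb"));f=d["top"]
W=[at(f,uc(p,8,295,190),.032) for p in [(122,110),(604,158),(578,512),(95,470)]]
L=[(.06,.08),(.06,-.08),(-.06,-.08),(-.06,.08)]
print("car",rigid(L,W))
W=[at(f,uc(p,6,140,140),.022) for p in [(352,197),(685,150),(690,180),(383,220),(388,503),(412,500)]]
L=[(.072,.092),(.072,-.063),(.06,-.063),(.06,.08),(-.07,.092),(-.07,.08)]
print("cor",rigid(L,W))
print("green",at(f,uc((622,215),8,330,150),.022),"red",at(f,uc((124,506),6,140,140),.022))
print("spacer",at(f,uc((157,150),8,330,150),.025),"jar",at(f,(311,150),.055),"can",at(f,(142,136),.15),"film",at(f,(198,120),.07))
for n,p in dict(wr1=(410,252),wr2=(392,305),sd1=(213,302),sd2=(155,266)).items(): print(n,at(f,p,.01))
E
```

```text
car (np.float64(-0.09749641423130469), array([ 0.49466149, -0.13985276]), array([0.00069399, 0.00149138]))
cor (np.float64(0.13239585642776813), array([0.59139364, 0.13812604]), array([0.00134856, 0.00160772]))
green [ 0.63755951 -0.33464314  0.022     ] red [0.50996041 0.33715548 0.022     ]
spacer [ 0.6600437  -0.17457845  0.025     ] jar [ 0.70351125 -0.06777826  0.055     ] can [0.71332418 0.35097627 0.15      ] film [0.7813744  0.23194613 0.07      ]
wr1 [ 0.43126059 -0.33713916  0.01      ]
wr2 [ 0.29060087 -0.28264757  0.01      ]
sd1 [0.30209778 0.19496334 0.01      ]
sd2 [0.39790526 0.35132753 0.01      ]
```

```bash
cat > go.py <<'E'
# go.py x y z psi_rad step_mm : rows toward world pose (tool down, tool y at angle psi)
import sys,numpy as np
from scipy.spatial.transform import Rotation as Ro
from workcell import manip
x,y,z,psi,step=map(float,sys.argv[1:6])
s=manip.get_state();p=s["tcp_pos"];R=Ro.from_rotvec(s["tcp_rot"]).as_matrix()
yt=np.array([np.cos(psi),np.sin(psi),0]);zt=np.array([0,0,-1.]);xt=np.cross(yt,zt)
D=np.c_[xt,yt,zt]
dp=R.T@(np.array([x,y,z])-p);rv=np.degrees(Ro.from_matrix(R.T@D).as_rotvec())
n=max(np.linalg.norm(dp)*1000/step,np.linalg.norm(rv)/7.16,1)
rows=[[round(float(v),4) for v in dp*min(1,k/n)]+[round(float(v),2) for v in rv*min(1,k/n)] for k in range(1,6)]
print("t",round(s["time"],2),"tcp",p.round(4),"psi",round(np.arctan2(R[1,1],R[0,1]),4),"F",s["ft_force"].round(1),"w",round(s["gripper_width"],4),"calls left",round(n/5,1))
print("q",s["qpos"].round(2)); print(rows)
E
cat >> h.py <<'E'
def box(f,im,L,th,t,z,col):
    R=np.array([[np.cos(th),-np.sin(th)],[np.sin(th),np.cos(th)]])
    P=np.array(L)@R.T+t;P=np.c_[P,np.full(len(P),z)]
    cv2.polylines(im,[np.round(proj(f,P)*16*3+16).astype(int)],True,col,1,cv2.LINE_AA,4)
CAR=[(.06,.08),(.06,-.08),(-.06,-.08),(-.06,.08)]
COR=[(.072,.092),(.072,-.063),(.06,-.063),(.06,.08),(-.07,.08),(-.07,.092)]
def overlay(f,out,roi,car,cor):
    im=cv2.resize(np.ascontiguousarray(f["pixels"][:,:,::-1]),None,fx=3,fy=3,interpolation=cv2.INTER_CUBIC)
    box(f,im,CAR,car[0],car[1],.032,(255,0,255));box(f,im,CAR,car[0],car[1],0,(255,0,0));box(f,im,COR,cor[0],cor[1],.022,(0,0,255))
    x0,y0,x1,y1=[3*v for v in roi];cv2.imwrite(out,im[y0:y1,x0:x1])
E
python3 - <<'E'
from h import *
d=pickle.load(open("f0.pkl","rb"))
car=(-.0975,np.array([.4947,-.1399]));cor=(.1324,np.array([.5914,.1381]))
overlay(d["top"],"pics/o_t.png",(180,140,390,270),car,cor)
overlay(d["side"],"pics/o_s.png",(210,170,340,310),car,cor)
E
python3 go.py 0.48 -0.27 0.25 -0.0975 41.7
```

```text
t 0.15 tcp [0.2603 0.5678 0.2527] psi 1.141 F [ 0.4 -0.7 -1.1] w 0.0856 calls left 4.2
q [ 1.14  0.35  1.63  0.    1.16 -0.  ]
[[-0.0264, -0.0323, 0.0002, -0.0, 0.0, 3.42], [-0.0528, -0.0645, 0.0003, -0.01, 0.0, 6.83], [-0.0793, -0.0968, 0.0005, -0.01, 0.01, 10.25], [-0.1057, -0.129, 0.0007, -0.01, 0.01, 13.66], [-0.1321, -0.1613, 0.0008, -0.01, 0.01, 17.08]]
```

View pics/o_t.png

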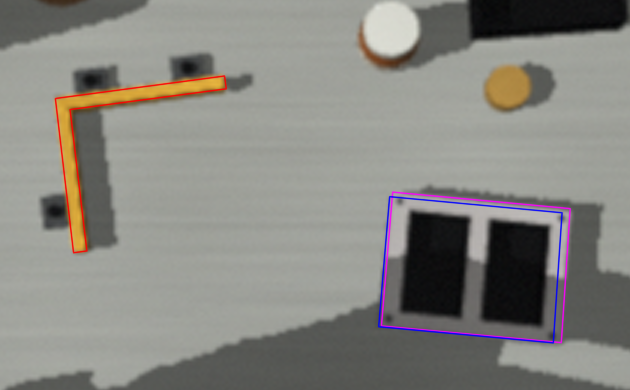

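View pics/o_s.png

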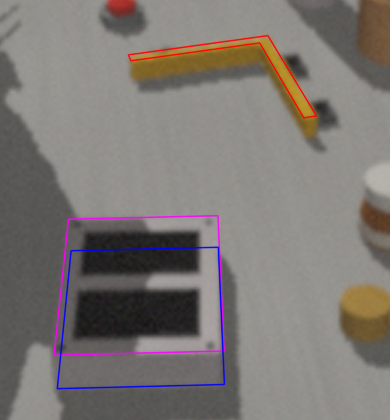

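The top view shows the carrier near pixel (338,228), the corner near (203,175), and the green button at (408,177). The fitted outlines agree with both cameras to 1–2 mm. I'll travel to the -y side of the carrier.

Call:
jog_arm(
  moves=[
    [-0.0264,-0.0323,0,0,0,3.42],
    [-0.0528,-0.0645,0,0,0,6.83],
    [-0.0793,-0.0968,0,0,0,10.25],
    [-0.1057,-0.129,0,0,0,13.66],
    [-0.1321,-0.1613,0,0,0,17.08],
  ],
  fingers=0.06,
)

```text
time: 0.57
tcp_pos: [0.3129, 0.3647, 0.2526]
tcp_rot: [-1.122, -2.934, 0.002]
ft_force: [1.3, 0.1, -0.0]
gripper_width: 0.0604
```

```bash
python3 go.py 0.48 -0.27 0.25 -0.0975 41.7
```

```text
t 0.57 tcp [0.3129 0.3647 0.2526] psi 0.8406 F [ 1.3  0.1 -0. ] w 0.0604 calls left 3.1
q [ 0.86  0.13  1.93 -0.    1.08  0.02]
[[-0.0348, -0.023, 0.0002, -0.0, 0.0, 3.42], [-0.0696, -0.0459, 0.0004, -0.01, 0.01, 6.83], [-0.1044, -0.0689, 0.0006, -0.01, 0.01, 10.25], [-0.1392, -0.0919, 0.0009, -0.02, 0.02, 13.66], [-0.174, -0.1148, 0.0011, -0.02, 0.02, 17.08]]
```

Call:
jog_arm(
  moves=[
    [-0.0348,-0.023,0,0,0,3.42],
    [-0.0696,-0.0459,0,0,0,6.83],
    [-0.1044,-0.0689,0,0,0,10.25],
    [-0.1392,-0.0919,0,0,0,13.66],
    [-0.174,-0.1148,0,0,0,17.08],
  ],
)

```text
time: 0.98
tcp_pos: [0.3653, 0.1631, 0.2529]
tcp_rot: [1.548, 2.733, -0.002]
ft_force: [0.7, -0.5, 0.1]
gripper_width: 0.0599
```

```bash
python3 go.py 0.48 -0.27 0.25 -0.0975 41.7
```

```text
t 0.98 tcp [0.3653 0.1631 0.2529] psi 0.5401 F [ 0.7 -0.5  0.1] w 0.0599 calls left 2.1
q [ 0.42 -0.01  2.08 -0.    1.07 -0.12]
[[-0.0401, -0.0116, 0.0003, -0.0, 0.01, 3.4], [-0.0801, -0.0232, 0.0006, -0.0, 0.01, 6.8], [-0.1202, -0.0347, 0.001, -0.01, 0.02, 10.2], [-0.1602, -0.0463, 0.0013, -0.01, 0.02, 13.6], [-0.2003, -0.0579, 0.0016, -0.01, 0.03, 17.0]]
```

Call:
jog_arm(
  moves=[
    [-0.0401,-0.0116,0,0,0,3.4],
    [-0.0801,-0.0232,0,0,0,6.8],
    [-0.1202,-0.0347,0,0,0,10.2],
    [-0.1602,-0.0463,0,0,0,13.6],
    [-0.2003,-0.0579,0,0,0,17],
  ],
)

```text
time: 1.4
tcp_pos: [0.4181, -0.0387, 0.2533]
tcp_rot: [1.938, 2.471, -0.001]
ft_force: [1.1, 0.4, 0.7]
gripper_width: 0.0599
```

```bash
python3 go.py 0.48 -0.275 0.2 -0.0975 41.7
```

```text
t 1.4 tcp [ 0.4181 -0.0387  0.2533] psi 0.2404 F [1.1 0.4 0.7] w 0.0599 calls left 1.2
q [-0.1   0.02  2.05 -0.    1.07 -0.33]
[[-0.0407, 0.0006, 0.0089, 0.0, 0.01, 3.23], [-0.0814, 0.0013, 0.0179, 0.0, 0.02, 6.46], [-0.1222, 0.0019, 0.0268, 0.01, 0.04, 9.69], [-0.1629, 0.0026, 0.0358, 0.01, 0.05, 12.92], [-0.2036, 0.0032, 0.0447, 0.01, 0.06, 16.15]]
```

Call:
jog_arm(
  moves=[
    [-0.0407,0.0006,0.009,0,0,3.23],
    [-0.0814,0.0013,0.018,0,0,6.46],
    [-0.1222,0.002,0.0268,0,0,9.69],
    [-0.1629,0.0026,0.0358,0,0,12.92],
    [-0.2036,0.0032,0.0447,0,0,16.15],
  ],
)

```text
time: 1.82
tcp_pos: [0.469, -0.236, 0.2088]
tcp_rot: [2.27, 2.171, -0.001]
ft_force: [0.4, -0.7, 0.4]
gripper_width: 0.0601
```

```bash
python3 go.py 0.482 -0.268 0.05 -0.0975 35
```

```text
t 1.82 tcp [ 0.469  -0.236   0.2088] psi -0.0447 F [ 0.4 -0.7  0.4] w 0.0601 calls left 0.9
q [-0.47  0.25  1.89 -0.    1.   -0.42]
[[-0.0067, 0.0031, 0.0342, 0.0, 0.01, 0.65], [-0.0135, 0.0062, 0.0684, 0.01, 0.03, 1.3], [-0.0202, 0.0093, 0.1026, 0.01, 0.04, 1.95], [-0.0269, 0.0124, 0.1368, 0.02, 0.05, 2.61], [-0.0313, 0.0143, 0.1588, 0.02, 0.06, 3.02]]
```

Call:
jog_arm(
  moves=[
    [-0.0313,0.0143,0.02,0,0,3],
    [-0.0313,0.0143,0.05,0,0,3],
    [-0.0313,0.0143,0.09,0,0,3],
    [-0.0313,0.0143,0.13,0,0,3],
    [-0.0313,0.0143,0.16,0,0,3],
  ],
)

```text
time: 2.23
tcp_pos: [0.4807, -0.2678, 0.0459]
tcp_rot: [-2.327, -2.109, 0.002]
ft_force: [0.2, -0.1, 0.2]
gripper_width: 0.06
```

```bash
python3 go.py 0.4845 -0.245 0.032 -0.0975 35; python3 - <<'E'
from workcell import imaging
import cv2
for n in ["side","wrist"]:
    cv2.imwrite(f"pics/{n}1.png",imaging.grab_frame(n)["pixels"][:,:,::-1])
E
```

```text
t 2.23 tcp [ 0.4807 -0.2678  0.0459] psi -0.0979 F [ 0.2 -0.1  0.2] w 0.06 calls left 0.2
q [-0.51  0.52  1.93 -0.    0.69 -0.41]
[[0.0231, 0.0015, 0.0139, -0.08, 0.01, -0.02], [0.0231, 0.0015, 0.0139, -0.08, 0.01, -0.02], [0.0231, 0.0015, 0.0139, -0.08, 0.01, -0.02], [0.0231, 0.0015, 0.0139, -0.08, 0.01, -0.02], [0.0231, 0.0015, 0.0139, -0.08, 0.01, -0.02]]
```

View pics/side1.png

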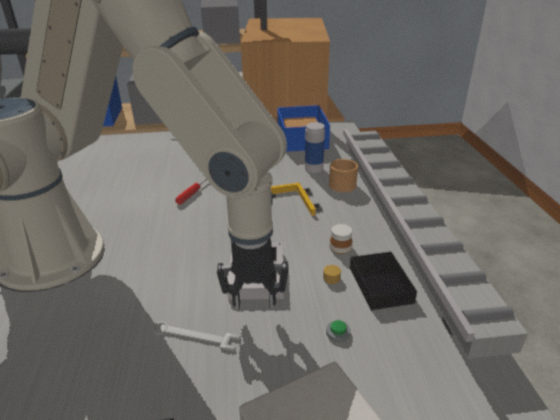

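View pics/wrist1.png

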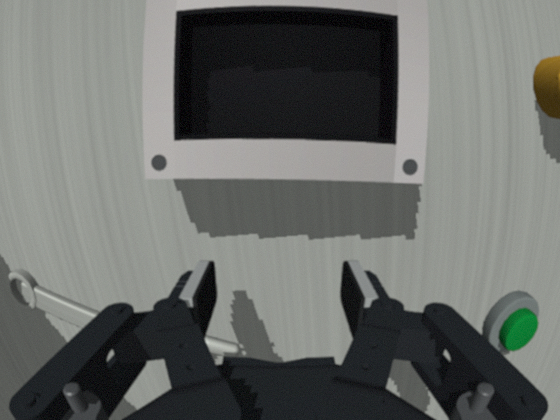

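```bash
cat > pa.py <<'E'
# pa.py s_start s_end z off : carrier-path push on -y face; s in metres of carrier travel
import sys,numpy as np
from scipy.spatial.transform import Rotation as Ro
from workcell import manip
s0,s1,z,off=map(float,sys.argv[1:5])
LEN=.253;y0=-.0975;dy=.2295
def carr(s):
    g=np.linspace(0,s,200);yw=y0+dy*np.clip(g/LEN,0,1)
    return np.array([.4947+np.trapezoid(-np.sin(yw),g),-.1399+np.trapezoid(np.cos(yw),g)]),y0+dy*np.clip(s/LEN,0,1)
st=manip.get_state();p=st["tcp_pos"];R=Ro.from_rotvec(st["tcp_rot"]).as_matrix();rows=[]
for k in range(1,6):
    c,w=carr(s0+(s1-s0)*k/5);t=c+off*np.array([np.sin(w),-np.cos(w)])
    yt=np.array([np.cos(w),np.sin(w),0]);zt=np.array([0,0,-1.]);D=np.c_[np.cross(yt,zt),yt,zt]
    dp=R.T@(np.array([*t,z])-p);rv=np.degrees(Ro.from_matrix(R.T@D).as_rotvec())
    rows.append([round(float(v),4) for v in dp]+[round(float(v),2) for v in rv])
print("t",round(st["time"],2),"tcp",p.round(4),"psi",round(np.arctan2(R[1,1],R[0,1]),4),"F",st["ft_force"].round(1),"goal",t.round(4),w.round(3))
print(rows)
E
python3 pa.py -0.02 -0.004 0.034 0.091
```

```text
t 2.33 tcp [ 0.4786 -0.2663  0.0443] psi -0.0974 F [-0.3  0.5 -0.3] goal [ 0.4855 -0.2344] -0.098
[[0.0196, 0.0037, 0.0103, -0.45, -0.15, 0.01], [0.0228, 0.0037, 0.0103, -0.45, -0.15, 0.01], [0.026, 0.0037, 0.0103, -0.45, -0.15, 0.01], [0.0292, 0.0038, 0.0103, -0.45, -0.15, 0.01], [0.0324, 0.0038, 0.0103, -0.45, -0.15, 0.01]]
```

Call:
jog_arm(
  moves=[
    [0.003,0.0037,0.0103,-0.45,-0.15,0],
    [0.01,0.0037,0.0103,-0.45,-0.15,0],
    [0.018,0.0037,0.0103,-0.45,-0.15,0],
    [0.026,0.0038,0.0103,-0.45,-0.15,0],
    [0.0324,0.0038,0.0103,-0.45,-0.15,0],
  ],
)

```text
time: 2.75
tcp_pos: [0.4864, -0.2337, 0.0357]
tcp_rot: [2.325, 2.11, 0.001]
ft_force: [-0.5, -0.3, 0.0]
gripper_width: 0.06
```

```bash
python3 pa.py -0.004 0.03 0.034 0.091
```

```text
t 2.75 tcp [ 0.4864 -0.2337  0.0357] psi -0.0969 F [-0.5 -0.3  0. ] goal [ 0.4908 -0.2008] -0.07
[[0.006, -0.0006, 0.0017, 0.11, 0.04, -0.11], [0.0128, -0.0001, 0.0017, 0.11, 0.04, -0.46], [0.0196, 0.0004, 0.0017, 0.11, 0.04, -0.82], [0.0264, 0.0008, 0.0017, 0.11, 0.04, -1.17], [0.0332, 0.0012, 0.0016, 0.11, 0.04, -1.52]]
```

Call:
jog_arm(
  moves=[
    [0.006,-0.0005,0.0017,0.1,0,-0.1],
    [0.0128,0,0.0017,0.1,0,-0.46],
    [0.0196,0.0004,0.0017,0.1,0,-0.82],
    [0.0264,0.0008,0.0017,0.1,0,-1.17],
    [0.0332,0.0012,0.0017,0.1,0,-1.52],
  ],
)

```text
time: 3.17
tcp_pos: [0.4923, -0.2013, 0.0353]
tcp_rot: [2.294, 2.14, 0.001]
ft_force: [-1.0, -7.2, 6.8]
gripper_width: 0.0599
```

```bash
python3 pa.py 0.03 0.072 0.034 0.091
```

```text
t 3.17 tcp [ 0.4923 -0.2013  0.0353] psi -0.0691 F [-1.  -7.2  6.8] goal [ 0.4964 -0.159 ] -0.032
[[0.0088, -0.0008, 0.0013, 0.2, 0.16, -0.37], [0.0172, -0.0002, 0.0012, 0.2, 0.16, -0.8], [0.0256, 0.0003, 0.0012, 0.2, 0.16, -1.24], [0.034, 0.0008, 0.0012, 0.2, 0.16, -1.68], [0.0424, 0.0012, 0.0012, 0.2, 0.16, -2.11]]
```

Call:
jog_arm(
  moves=[
    [0.0088,-0.0008,0,0.1,0.1,-0.37],
    [0.0172,-0.0002,0,0.1,0.1,-0.8],
    [0.0256,0.0003,0,0.1,0.1,-1.24],
    [0.034,0.0008,0,0.1,0.1,-1.68],
    [0.0424,0.0012,0,0.1,0.1,-2.11],
  ],
)

```text
time: 3.58
tcp_pos: [0.4975, -0.159, 0.0361]
tcp_rot: [2.252, 2.184, 0.002]
ft_force: [-0.5, -6.5, 5.2]
gripper_width: 0.0598
```

```bash
python3 pa.py 0.072 0.114 0.036 0.091;python3 - <<'E'
from workcell import imaging
import cv2
for n in ["side","wrist"]:
    cv2.imwrite(f"pics/{n}2.png",imaging.grab_frame(n)["pixels"][:,:,::-1])
E
```

```text
t 3.58 tcp [ 0.4975 -0.159   0.0361] psi -0.031 F [-0.5 -6.5  5.2] goal [ 0.5005 -0.1171] 0.006
[[0.0084, -0.0004, 0.0, 0.22, 0.14, -0.37], [0.0168, 0.0002, 0.0, 0.22, 0.14, -0.8], [0.0252, 0.0008, 0.0, 0.22, 0.14, -1.24], [0.0336, 0.0012, -0.0, 0.22, 0.14, -1.68], [0.042, 0.0017, -0.0, 0.22, 0.14, -2.11]]
```

View pics/wrist2.png

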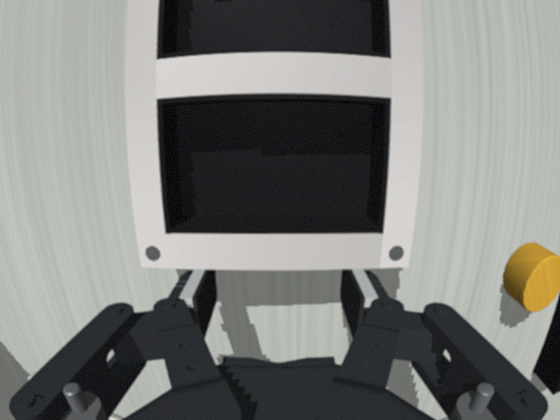

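View pics/side2.png

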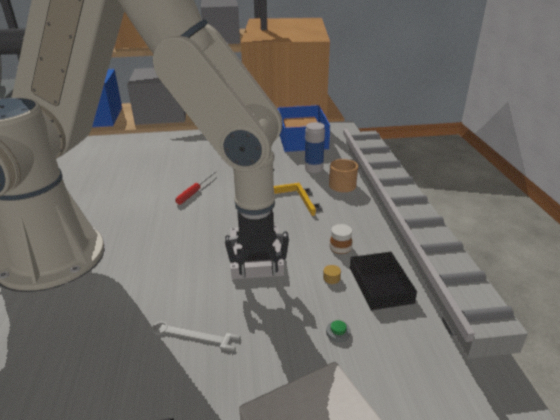

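The wrist view shows both pads flat against the carrier's near face (corner screws at (152,253) and (396,253)). I'll continue the push.

Call:
jog_arm(
  moves=[
    [0.0084,-0.0004,0,0.1,0.1,-0.37],
    [0.0168,0.0002,0,0.1,0.1,-0.8],
    [0.0252,0.0008,0,0.1,0.1,-1.24],
    [0.0336,0.0012,0,0.1,0.1,-1.68],
    [0.042,0.0017,0,0.1,0.1,-2.11],
  ],
)

```text
time: 4.1
tcp_pos: [0.4998, -0.1151, 0.0356]
tcp_rot: [-2.214, -2.229, -0.001]
ft_force: [0.2, -5.5, 2.9]
gripper_width: 0.0602
```

```bash
python3 pa.py 0.114 0.159 0.036 0.091
```

```text
t 4.1 tcp [ 0.4998 -0.1151  0.0356] psi 0.007 F [ 0.2 -5.5  2.9] goal [ 0.503 -0.072] 0.047
[[0.0071, 0.0014, -0.0004, 0.02, -0.03, -0.4], [0.0161, 0.002, -0.0004, 0.02, -0.03, -0.87], [0.0251, 0.0026, -0.0004, 0.02, -0.03, -1.34], [0.0341, 0.0031, -0.0004, 0.02, -0.03, -1.81], [0.0431, 0.0035, -0.0004, 0.02, -0.03, -2.28]]
```

Call:
jog_arm(
  moves=[
    [0.0075,0.0004,0,0,0,-0.4],
    [0.0161,0.001,0,0,0,-0.87],
    [0.0251,0.0017,0,0,0,-1.34],
    [0.0341,0.0024,0,0,0,-1.81],
    [0.0431,0.003,0,0,0,-2.28],
  ],
)

```text
time: 4.52
tcp_pos: [0.5024, -0.0711, 0.0356]
tcp_rot: [-2.168, -2.274, -0.001]
ft_force: [-0.0, -5.0, 1.7]
gripper_width: 0.0599
```

```bash
python3 pa.py 0.159 0.204 0.036 0.091
```

```text
t 4.52 tcp [ 0.5024 -0.0711  0.0356] psi 0.0477 F [-0.  -5.   1.7] goal [ 0.5037 -0.0268] 0.088
[[0.0081, 0.0012, -0.0004, 0.01, -0.03, -0.41], [0.0171, 0.0019, -0.0004, 0.01, -0.03, -0.88], [0.0261, 0.0024, -0.0004, 0.01, -0.03, -1.35], [0.0351, 0.0029, -0.0004, 0.01, -0.03, -1.82], [0.0441, 0.0034, -0.0004, 0.01, -0.03, -2.28]]
```

Call:
jog_arm(
  moves=[
    [0.0081,0.0005,0,0,0,-0.4],
    [0.0171,0.0012,0,0,0,-0.88],
    [0.0261,0.002,0,0,0,-1.35],
    [0.0351,0.0026,0,0,0,-1.82],
    [0.0441,0.0032,0,0,0,-2.28],
  ],
)

```text
time: 4.93
tcp_pos: [0.5035, -0.026, 0.0356]
tcp_rot: [-2.121, -2.317, -0.001]
ft_force: [0.2, -4.1, 1.6]
gripper_width: 0.0601
```

```bash
python3 pa.py 0.204 0.247 0.036 0.091;python3 - <<'E'
from workcell import imaging
import cv2
for n in ["wrist"]:
    cv2.imwrite(f"pics/{n}3.png",imaging.grab_frame(n)["pixels"][:,:,::-1])
E
```

```text
t 4.93 tcp [ 0.5035 -0.026   0.0356] psi 0.0883 F [ 0.2 -4.1  1.6] goal [0.5026 0.0163] 0.127
[[0.0077, 0.0008, -0.0004, 0.01, -0.03, -0.41], [0.0163, 0.0014, -0.0004, 0.01, -0.03, -0.85], [0.0249, 0.002, -0.0004, 0.01, -0.03, -1.3], [0.0335, 0.0025, -0.0004, 0.01, -0.03, -1.75], [0.0422, 0.0029, -0.0004, 0.01, -0.03, -2.19]]
```

View pics/wrist3.png

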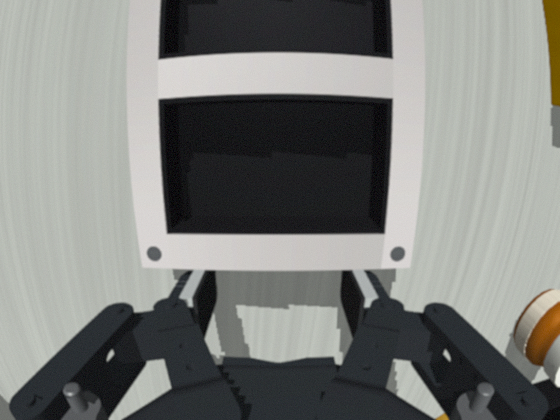

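Call:
jog_arm(
  moves=[
    [0.0077,0.0005,0,0,0,-0.41],
    [0.0163,0.0012,0,0,0,-0.85],
    [0.0249,0.0018,0,0,0,-1.3],
    [0.0335,0.0024,0,0,0,-1.75],
    [0.042,0.0029,0,0,0,-2.4],
  ],
)

```text
time: 5.4
tcp_pos: [0.5023, 0.0182, 0.0355]
tcp_rot: [-2.07, -2.362, -0.001]
ft_force: [0.5, -3.6, 0.4]
gripper_width: 0.06
```

```bash
python3 go.py 0.49 -0.03 0.036 0.13 20
```

```text
t 5.4 tcp [0.5023 0.0182 0.0355] psi 0.1314 F [ 0.5 -3.6  0.4] w 0.06 calls left 0.5
q [ 0.03  0.49  2.04  0.    0.61 -0.1 ]
[[-0.0186, -0.0075, -0.0002, -0.01, -0.03, 0.03], [-0.0371, -0.0149, -0.0004, -0.01, -0.06, 0.06], [-0.0461, -0.0185, -0.0006, -0.02, -0.07, 0.08], [-0.0461, -0.0185, -0.0006, -0.02, -0.07, 0.08], [-0.0461, -0.0185, -0.0006, -0.02, -0.07, 0.08]]
```

Call:
jog_arm(
  moves=[
    [-0.02,-0.005,0,0,0,0],
    [-0.045,-0.015,-0.02,0,0,3],
    [-0.06,-0.03,-0.055,0,0,10],
    [-0.06,-0.05,-0.08,0,0,17],
    [-0.05,-0.08,-0.085,0,0,24],
  ],
)

```text
time: 5.82
tcp_pos: [0.4331, -0.0429, 0.1239]
tcp_rot: [2.521, 1.869, 0.01]
ft_force: [1.5, 0.5, 0.7]
gripper_width: 0.06
```

```bash
python3 go.py 0.375 0.092 0.12 -1.44 41; python3 - <<'E'
from h import *
from workcell import imaging
f=imaging.grab_frame("top");pickle.dump(f,open("f1.pkl","wb"));cv2.imwrite("pics/top1.png",f["pixels"][:,:,::-1])
E
```

```text
t 5.82 tcp [ 0.4331 -0.0429  0.1239] psi -0.2948 F [1.5 0.5 0.7] w 0.06 calls left 1.8
q [-0.1   0.24  2.14  0.    0.75  0.19]
[[0.0122, -0.0103, 0.0004, 0.03, -0.04, 7.16], [0.0245, -0.0207, 0.0008, 0.05, -0.08, 14.32], [0.0367, -0.031, 0.0012, 0.08, -0.12, 21.48], [0.049, -0.0414, 0.0016, 0.1, -0.15, 28.64], [0.0612, -0.0517, 0.002, 0.13, -0.19, 35.8]]
```

View pics/top1.png

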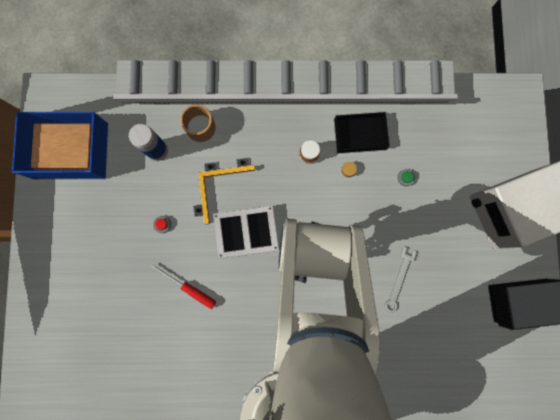

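Call:
jog_arm(
  moves=[
    [0.0122,-0.0103,0,0,0,7.1],
    [0.0245,-0.0207,0,0,0,14.3],
    [0.0367,-0.031,0,0,0,21.4],
    [0.049,-0.0414,0,0,0,28.5],
    [0.0612,-0.0517,0,0,0,35.7],
  ],
)

```text
time: 6.28
tcp_pos: [0.392, 0.0341, 0.1219]
tcp_rot: [-2.972, -1.007, 0.005]
ft_force: [-0.2, -1.0, 0.4]
gripper_width: 0.06
```

```bash
python3 go.py 0.375 0.092 0.11 -1.44 41; python3 - <<'E'
from h import *
f=pickle.load(open("f1.pkl","rb"))
im=f["pixels"][195:265,205:285,::-1];cv2.imwrite("pics/c1.png",cv2.resize(im,None,fx=8,fy=8,interpolation=cv2.INTER_CUBIC))
E
```

```text
t 6.28 tcp [0.392  0.0341 0.1219] psi -0.9177 F [-0.2 -1.   0.4] w 0.06 calls left 0.8
q [0.08 0.2  2.22 0.   0.73 0.99]
[[0.0052, -0.0135, 0.0029, -0.06, 0.04, 7.16], [0.0104, -0.0269, 0.0058, -0.11, 0.07, 14.32], [0.0155, -0.0404, 0.0087, -0.17, 0.11, 21.48], [0.0207, -0.0538, 0.0116, -0.23, 0.15, 28.64], [0.0217, -0.0563, 0.0121, -0.24, 0.15, 29.93]]
```

View pics/c1.png

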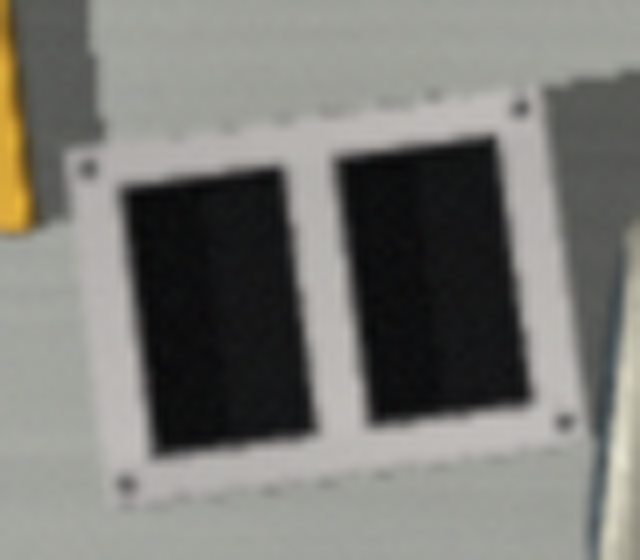

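Call:
jog_arm(
  moves=[
    [0.0052,-0.0135,0,0,0,7.1],
    [0.0104,-0.0269,0,0,0,14.3],
    [0.0155,-0.0404,0,0,0,21.4],
    [0.0207,-0.0538,0.005,0,0,28.5],
    [0.0217,-0.0563,0.012,0,0,29.9],
  ],
)

```text
time: 6.7
tcp_pos: [0.3743, 0.0941, 0.1101]
tcp_rot: [-3.132, -0.196, 0.006]
ft_force: [0.5, -0.5, 0.2]
gripper_width: 0.0597
```

```bash
python3 - <<'E'
from h import *
f=pickle.load(open("f1.pkl","rb"))
W=[at(f,uc(p,8,205,195),.032) for p in [(66,151),(540,88),(588,440),(112,504)]]
th,t,e=rigid(CAR,W);print("car",th,t,e)
c,s=np.cos(th),np.sin(th);R=np.array([[c,-s],[s,c]])
print("push start tool",t+R@[-.09,0], "in corner frame",)
cr=.1324;Rc=np.array([[np.cos(cr),-np.sin(cr)],[np.sin(cr),np.cos(cr)]]);print((t-np.array([.5914,.1381]))@Rc, th-cr)
E
python3 go.py 0.388 0.096 0.036 -1.4384 35
```

```text
car 0.13121027396826546 [0.48813106 0.10806643] [0.00118331 0.00096351]
push start tool [0.39890468 0.09629136] in corner frame
[-0.10632996 -0.01613782] -0.0011897260317345337
t 6.7 tcp [0.3743 0.0941 0.1101] psi -1.4455 F [ 0.5 -0.5  0.2] w 0.0597 calls left 0.4
q [0.24 0.21 2.24 0.01 0.69 1.68]
[[0.0065, 0.0, 0.0344, -0.11, 0.09, -0.19], [0.0131, 0.0001, 0.0688, -0.22, 0.19, -0.38], [0.0141, 0.0001, 0.0741, -0.24, 0.2, -0.4], [0.0141, 0.0001, 0.0741, -0.24, 0.2, -0.4], [0.0141, 0.0001, 0.0741, -0.24, 0.2, -0.4]]
```

Call:
jog_arm(
  moves=[
    [0.004,0,0.03,0,0,-0.2],
    [0.009,0,0.06,-0.2,0.2,-0.4],
    [0.0141,0,0.0741,-0.2,0.2,-0.4],
    [0.0141,0,0.0741,-0.2,0.2,-0.4],
    [0.0141,0,0.0741,-0.2,0.2,-0.4],
  ],
)

```text
time: 7.12
tcp_pos: [0.387, 0.0964, 0.0354]
tcp_rot: [-3.134, -0.209, 0.005]
ft_force: [-0.2, -0.1, 0.2]
gripper_width: 0.0601
```

```bash
cat > loc.py <<'E'
# loc.py lx ly : go to corner-frame tool position
import sys,subprocess,numpy as np
c=.132;lx,ly=float(sys.argv[1]),float(sys.argv[2])
x=.5914+lx*np.cos(c)-ly*np.sin(c);y=.1381+lx*np.sin(c)+ly*np.cos(c)
subprocess.run(["python3","go.py",str(x),str(y),sys.argv[3],sys.argv[4],sys.argv[5]])
E
python3 loc.py -0.08 -0.016 0.036 -1.4388 8
```

```text
t 7.12 tcp [0.387  0.0964 0.0354] psi -1.4376 F [-0.2 -0.1  0.2] w 0.0601 calls left 3.2
q [0.24 0.39 2.26 0.   0.5  1.68]
[[0.008, 0.0001, -0.0001, -0.0, 0.01, 0.0], [0.016, 0.0002, -0.0001, -0.0, 0.02, 0.01], [0.024, 0.0003, -0.0002, -0.01, 0.03, 0.01], [0.032, 0.0004, -0.0002, -0.01, 0.04, 0.02], [0.04, 0.0005, -0.0003, -0.01, 0.05, 0.02]]
```

Call:
jog_arm(
  moves=[
    [0.008,0,0,0,0,0],
    [0.016,0,0,0,0,0],
    [0.024,0,0,0,0,0],
    [0.032,0,0,0,0,0],
    [0.04,0,0,0,0,0],
  ],
)

```text
time: 7.53
tcp_pos: [0.4266, 0.1016, 0.0357]
tcp_rot: [-3.134, -0.209, 0.007]
ft_force: [-6.3, -1.0, 4.2]
gripper_width: 0.06
```

Call:
jog_arm(
  moves=[
    [0.008,0,0,0,0,0],
    [0.016,0,0,0,0,0],
    [0.024,0,0,0,0,0],
    [0.032,0,0,0,0,0],
    [0.04,0,0,0,0,0],
  ],
)

```text
time: 7.95
tcp_pos: [0.4658, 0.1067, 0.0355]
tcp_rot: [3.135, 0.208, -0.011]
ft_force: [-7.6, -1.4, 5.9]
gripper_width: 0.0604
```

```bash
python3 loc.py -0.08 -0.016 0.036 -1.4388 8;python3 - <<'E'
from workcell import imaging
import cv2
for n in ["side","wrist"]:
    cv2.imwrite(f"pics/{n}4.png",imaging.grab_frame(n)["pixels"][:,:,::-1])
E
```

```text
t 7.95 tcp [0.4658 0.1067 0.0355] psi -1.438 F [-7.6 -1.4  5.9] w 0.0604 calls left 1.2
q [0.22 0.47 2.09 0.   0.59 1.66]
[[0.008, 0.0002, -0.0001, -0.0, 0.07, 0.01], [0.016, 0.0005, -0.0003, -0.01, 0.14, 0.01], [0.024, 0.0007, -0.0004, -0.01, 0.2, 0.02], [0.032, 0.0009, -0.0005, -0.01, 0.27, 0.03], [0.04, 0.0012, -0.0007, -0.02, 0.34, 0.04]]
```

View pics/wrist4.png

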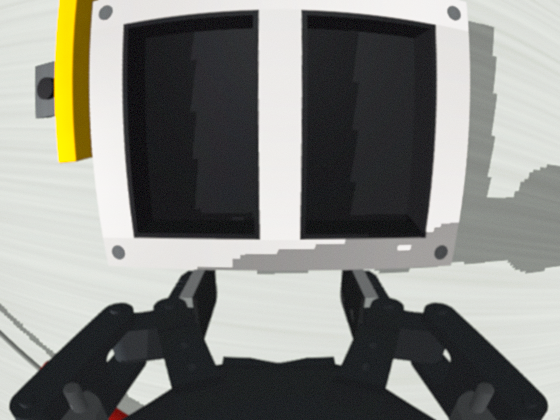

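View pics/side4.png

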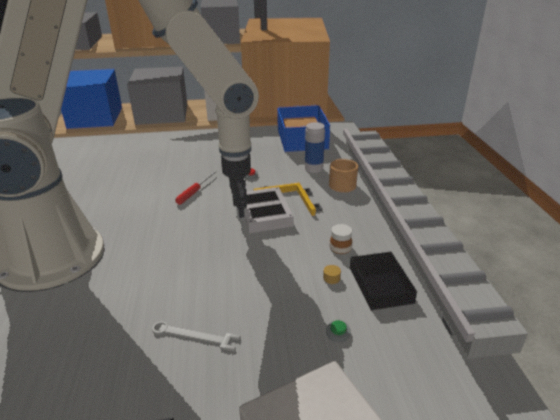

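Call:
jog_arm(
  moves=[
    [0.008,0,0,0,0,0],
    [0.016,0,0,0,0.1,0],
    [0.024,0,0,0,0.2,0],
    [0.032,0,0,0,0.3,0],
    [0.04,0,0,0,0.3,0],
  ],
)

```text
time: 8.47
tcp_pos: [0.5082, 0.1125, 0.0356]
tcp_rot: [-3.134, -0.208, -0.003]
ft_force: [-4.4, 0.1, 1.4]
gripper_width: 0.0598
```

```bash
python3 loc.py -0.065 -0.016 0.036 -1.4388 3
```

```text
t 8.47 tcp [0.5082 0.1125 0.0356] psi -1.438 F [-4.4  0.1  1.4] w 0.0598 calls left 1.4
q [0.21 0.51 2.   0.   0.63 1.65]
[[0.003, 0.0002, -0.0001, -0.01, -0.02, 0.01], [0.006, 0.0004, -0.0001, -0.01, -0.03, 0.01], [0.009, 0.0007, -0.0002, -0.02, -0.05, 0.02], [0.012, 0.0009, -0.0002, -0.02, -0.07, 0.03], [0.015, 0.0011, -0.0003, -0.03, -0.08, 0.03]]
```

Call:
jog_arm(
  moves=[
    [0.002,0,0,0,0,0],
    [0.004,0,0,0,0,0],
    [0.006,0,0,0,0,0],
    [0.008,0,0,0,0,0],
    [0.01,0,0,0,0,0],
  ],
)

```text
time: 8.88
tcp_pos: [0.5173, 0.1136, 0.0355]
tcp_rot: [-3.134, -0.208, -0.0]
ft_force: [-3.1, 0.5, 2.3]
gripper_width: 0.0602
```

Call:
jog_arm(
  moves=[
    [0.001,0,0,0,0,0],
    [0.002,0,0,0,0,0],
    [0.003,0,0,0,0,0],
    [0.004,0,0,0,0,0],
    [0.005,0,0,0,0,0],
  ],
)

```text
time: 9.3
tcp_pos: [0.5215, 0.1142, 0.0355]
tcp_rot: [-3.134, -0.208, 0.002]
ft_force: [-5.9, -0.7, 2.9]
gripper_width: 0.0599
```

Call:
jog_arm(
  moves=[
    [0.001,0,0,0,0,0],
    [0.0015,0,0,0,0,0],
    [0.002,0,0,0,0,0],
    [0.0025,0,0,0,0,0],
    [0.003,0,0,0,0,0],
  ],
)

```text
time: 9.72
tcp_pos: [0.5238, 0.1144, 0.0355]
tcp_rot: [-3.135, -0.208, 0.004]
ft_force: [-5.3, -0.3, 3.5]
gripper_width: 0.0602
```

```bash
python3 - <<'E'
from workcell import imaging,manip
import cv2
print(manip.get_state()["tcp_pos"],manip.get_state()["ft_force"],manip.get_state()["ft_torque"])
for n in ["side","wrist"]:
    im=imaging.grab_frame(n)["pixels"][:,:,::-1]
    if n=="side": im=cv2.resize(im[150:260,200:340],None,fx=5,fy=5,interpolation=cv2.INTER_CUBIC)
    cv2.imwrite(f"pics/{n}5.png",im)
E
```

```text
[0.52375273 0.11443603 0.0355027 ] [-5.34061365 -0.30372997  3.47450662] [-1.70710695e-01  9.16130413e-01 -4.20549470e-04]
```

View pics/wrist5.png

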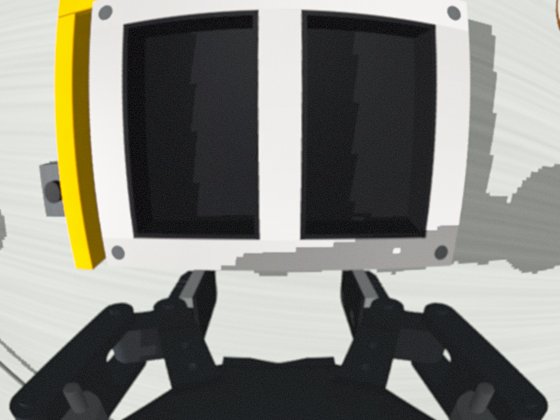

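View pics/side5.png

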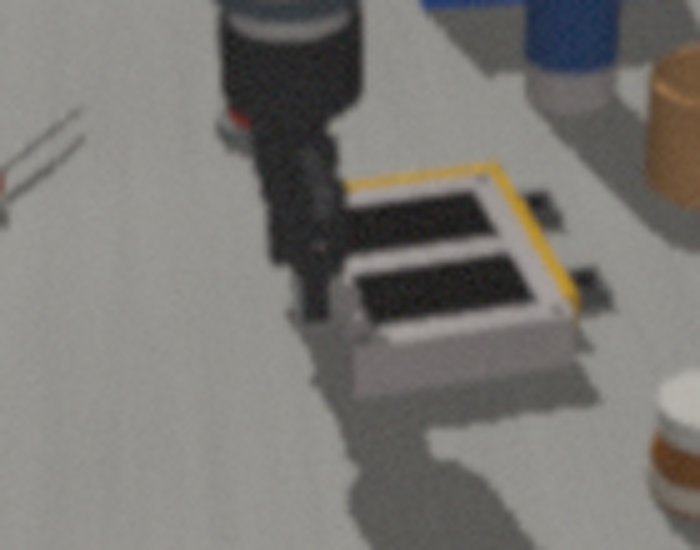

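Call:
jog_arm(
  moves=[
    [0.001,0,0,0,0,0],
    [0.0016,0,0,0,0,0],
    [0.0022,0,0,0,0,0],
    [0.0028,0,0,0,0,0],
    [0.0034,0,0,0,0,0],
  ],
)

```text
time: 10.23
tcp_pos: [0.5256, 0.1146, 0.0354]
tcp_rot: [3.135, 0.208, -0.009]
ft_force: [-10.8, -1.3, 8.4]
gripper_width: 0.0602
```

Call:
jog_arm(
  moves=[
    [0.001,0,0,0,0,0],
    [0.0016,0,0,0,0,0],
    [0.0022,0,0,0,0,0],
    [0.0028,0,0,0,0,0],
    [0.0034,0,0,0,0,0],
  ],
)

```text
time: 10.65
tcp_pos: [0.5257, 0.1146, 0.035]
tcp_rot: [3.134, 0.208, -0.02]
ft_force: [-16.0, -0.4, 11.9]
gripper_width: 0.06
```

Call:
jog_arm(
  moves=[
    [-0.01,0,0,0,0,0],
    [-0.03,0,0,0,0.5,0],
    [-0.035,0,-0.03,0,0.5,0],
    [-0.035,0.01,-0.065,0,0.5,-5],
    [-0.025,0.03,-0.1,0,0.5,-12],
  ],
)

```text
time: 11.07
tcp_pos: [0.5039, 0.0823, 0.1358]
tcp_rot: [-3.093, -0.542, 0.009]
ft_force: [0.9, 0.0, -1.0]
gripper_width: 0.0602
```

```bash
python3 loc.py -0.01 -0.135 0.13 0.132 41;
```

```text
t 11.07 tcp [0.5039 0.0823 0.1358] psi -1.2237 F [ 0.9  0.  -1. ] w 0.0602 calls left 2.2
q [0.16 0.33 1.97 0.   0.84 1.38]
[[0.0058, 0.0099, 0.0005, -0.03, 0.02, -7.16], [0.0116, 0.0197, 0.001, -0.06, 0.03, -14.32], [0.0173, 0.0296, 0.0014, -0.09, 0.05, -21.48], [0.0231, 0.0395, 0.0019, -0.13, 0.07, -28.64], [0.0289, 0.0494, 0.0024, -0.16, 0.08, -35.8]]
```

Call:
jog_arm(
  moves=[
    [0.0058,0.0099,0,0,0,-7.1],
    [0.0116,0.0197,0,0,0,-14.3],
    [0.0173,0.0296,0,0,0,-21.4],
    [0.0231,0.0395,0,0,0,-28.6],
    [0.0289,0.0494,0,0,0,-35.7],
  ],
)

```text
time: 11.48
tcp_pos: [0.5492, 0.0454, 0.1361]
tcp_rot: [-2.775, -1.468, 0.004]
ft_force: [-0.1, 0.1, 0.1]
gripper_width: 0.0599
```

```bash
python3 loc.py -0.01 -0.135 0.13 0.132 41;
```

```text
t 11.48 tcp [0.5492 0.0454 0.1361] psi -0.5976 F [-0.1  0.1  0.1] w 0.0599 calls left 1.2
q [0.08 0.38 1.89 0.   0.87 0.68]
[[-0.0012, 0.0112, 0.001, -0.03, 0.0, -7.16], [-0.0023, 0.0224, 0.002, -0.07, 0.0, -14.32], [-0.0035, 0.0336, 0.003, -0.1, 0.01, -21.48], [-0.0047, 0.0447, 0.0041, -0.13, 0.01, -28.64], [-0.0059, 0.0559, 0.0051, -0.17, 0.01, -35.8]]
```

Call:
jog_arm(
  moves=[
    [-0.0012,0.0112,0,0,0,-7.1],
    [-0.0023,0.0224,0,0,0,-14.3],
    [-0.0035,0.0336,0,0,0,-21.4],
    [-0.0047,0.0447,0,0,0,-28.6],
    [-0.0059,0.0559,0,0,0,-35.7],
  ],
)

```text
time: 11.9
tcp_pos: [0.5932, 0.0086, 0.1362]
tcp_rot: [-2.19, -2.251, 0.0]
ft_force: [-0.8, -0.2, -0.8]
gripper_width: 0.0598
```

```bash
python3 loc.py -0.01 -0.13 0.036 0.132 30; python3 - <<'E'
from workcell import imaging,manip
import cv2
for n in ["side","wrist"]:
    im=imaging.grab_frame(n)["pixels"][:,:,::-1]
    cv2.imwrite(f"pics/{n}6.png",im)
E
```

```text
t 11.9 tcp [0.5932 0.0086 0.1362] psi 0.0273 F [-0.8 -0.2 -0.8] w 0.0598 calls left 0.7
q [ 0.01  0.44  1.8   0.    0.91 -0.02]
[[-0.0003, 0.0016, 0.03, -0.02, -0.01, -1.79], [-0.0005, 0.0033, 0.0599, -0.03, -0.02, -3.59], [-0.0008, 0.0049, 0.0899, -0.05, -0.03, -5.38], [-0.0009, 0.0055, 0.1002, -0.05, -0.04, -6.0], [-0.0009, 0.0055, 0.1002, -0.05, -0.04, -6.0]]
```

View pics/wrist6.png

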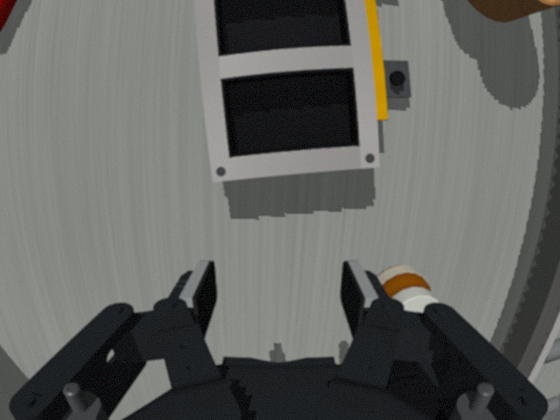

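View pics/side6.png

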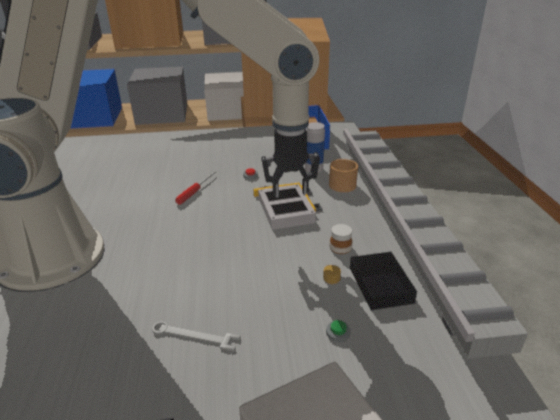

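Call:
jog_arm(
  moves=[
    [0,0.0016,0.01,0,0,-3],
    [0,0.0033,0.035,0,0,-6],
    [-0.0006,0.0049,0.065,0,0,-6],
    [-0.0009,0.0055,0.09,0,0,-6],
    [-0.0009,0.0055,0.1,0,0,-6],
  ],
)

```text
time: 12.42
tcp_pos: [0.5973, 0.0078, 0.0334]
tcp_rot: [-2.079, -2.351, 0.003]
ft_force: [-1.2, 0.1, 0.1]
gripper_width: 0.0598
```

```bash
python3 loc.py -0.01 -0.11 0.036 0.132 6
```

```text
t 12.42 tcp [0.5973 0.0078 0.0334] psi 0.1229 F [-1.2  0.1  0.1] w 0.0598 calls left 0.7
q [ 0.01  0.59  1.83  0.    0.72 -0.11]
[[0.0059, 0.0003, -0.0008, -0.06, -0.01, -0.16], [0.0119, 0.0006, -0.0016, -0.12, -0.03, -0.31], [0.0178, 0.0009, -0.0023, -0.17, -0.04, -0.47], [0.0199, 0.0011, -0.0026, -0.2, -0.05, -0.52], [0.0199, 0.0011, -0.0026, -0.2, -0.05, -0.52]]
```

Call:
jog_arm(
  moves=[
    [0.005,0.0003,-0.002,-0.1,0,-0.5],
    [0.01,0.0006,-0.0025,-0.2,0,-0.5],
    [0.015,0.001,-0.0026,-0.2,0,-0.5],
    [0.0199,0.001,-0.0026,-0.2,0,-0.5],
    [0.024,0.001,-0.0026,-0.2,0,-0.5],
  ],
)

```text
time: 12.83
tcp_pos: [0.5963, 0.0325, 0.0375]
tcp_rot: [2.07, 2.362, 0.003]
ft_force: [-0.8, -5.7, 4.5]
gripper_width: 0.0603
```

Call:
jog_arm(
  moves=[
    [0.002,0,0,0,0,0],
    [0.004,0,0,0,0,0],
    [0.006,0,0,0,0,0],
    [0.008,0,0,0,0,0],
    [0.01,0,0,0,0,0],
  ],
)

```text
time: 13.25
tcp_pos: [0.5956, 0.0416, 0.0385]
tcp_rot: [2.068, 2.361, 0.003]
ft_force: [-1.4, -8.8, 6.2]
gripper_width: 0.06
```

```bash
python3 loc.py -0.01 -0.09 0.036 0.132 6
```

```text
t 13.25 tcp [0.5956 0.0416 0.0385] psi 0.132 F [-1.4 -8.8  6.2] w 0.06 calls left 0.2
q [ 0.07  0.58  1.84 -0.    0.72 -0.06]
[[0.0054, -0.0013, 0.0022, 0.19, 0.05, -0.0], [0.0062, -0.0015, 0.0025, 0.21, 0.05, -0.0], [0.0062, -0.0015, 0.0025, 0.21, 0.05, -0.0], [0.0062, -0.0015, 0.0025, 0.21, 0.05, -0.0], [0.0062, -0.0015, 0.0025, 0.21, 0.05, -0.0]]
```

Call:
jog_arm(
  moves=[
    [0.001,0,0.001,0,0,0],
    [0.0018,0,0.001,0,0,0],
    [0.0026,0,0.001,0,0,0],
    [0.0034,0,0.001,0,0,0],
    [0.0042,0,0.001,0,0,0],
  ],
)

```text
time: 13.67
tcp_pos: [0.5954, 0.0448, 0.0383]
tcp_rot: [2.067, 2.36, 0.003]
ft_force: [-1.1, -8.6, 5.8]
gripper_width: 0.06
```

Call:
jog_arm(
  moves=[
    [0.001,0,0,0,0,0],
    [0.0018,0,0,0,0,0],
    [0.0026,0,0,0,0,0],
    [0.0034,0,0,0,0,0],
    [0.0042,0,0,0,0,0],
  ],
)

```text
time: 14.08
tcp_pos: [0.595, 0.0484, 0.0387]
tcp_rot: [2.066, 2.359, 0.002]
ft_force: [0.2, -6.8, 3.7]
gripper_width: 0.0604
```

Call:
jog_arm(
  moves=[
    [0.001,0,0,0,0,0],
    [0.0018,0,0,0,0,0],
    [0.0026,0,0,0,0,0],
    [0.0034,0,0,0,0,0],
    [0.0042,0,0,0,0,0],
  ],
)

```text
time: 14.5
tcp_pos: [0.5949, 0.0489, 0.0388]
tcp_rot: [2.062, 2.358, -0.003]
ft_force: [2.9, -33.3, 0.4]
gripper_width: 0.0601
```

```bash
python3 loc.py -0.01 -0.09 0.036 0.132 6; python3 - <<'E'
from workcell import imaging,manip
import cv2
for n in ["top","wrist"]:
    im=imaging.grab_frame(n)["pixels"][:,:,::-1]
    if n=="top": im=cv2.resize(im[145:245,180:290],None,fx=6,fy=6,interpolation=cv2.INTER_CUBIC)
    cv2.imwrite(f"pics/{n}7.png",im)
E
```

```text
t 14.5 tcp [0.5949 0.0489 0.0388] psi 0.1341 F [  2.9 -33.3   0.4] w 0.0601 calls left 0.2
q [ 0.08  0.58  1.84 -0.01  0.72 -0.04]
[[-0.0011, -0.0018, 0.0028, 0.27, 0.47, 0.12], [-0.0011, -0.0018, 0.0028, 0.27, 0.47, 0.12], [-0.0011, -0.0018, 0.0028, 0.27, 0.47, 0.12], [-0.0011, -0.0018, 0.0028, 0.27, 0.47, 0.12], [-0.0011, -0.0018, 0.0028, 0.27, 0.47, 0.12]]
```

View pics/wrist7.png

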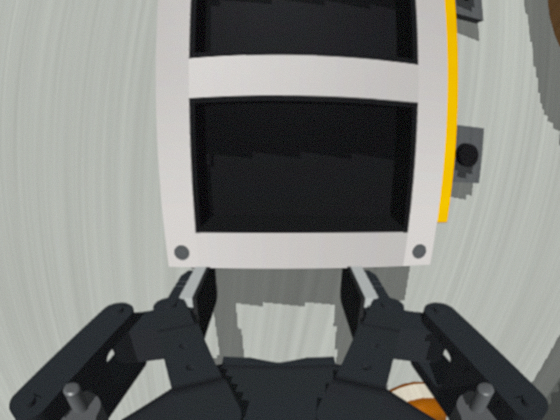

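View pics/top7.png

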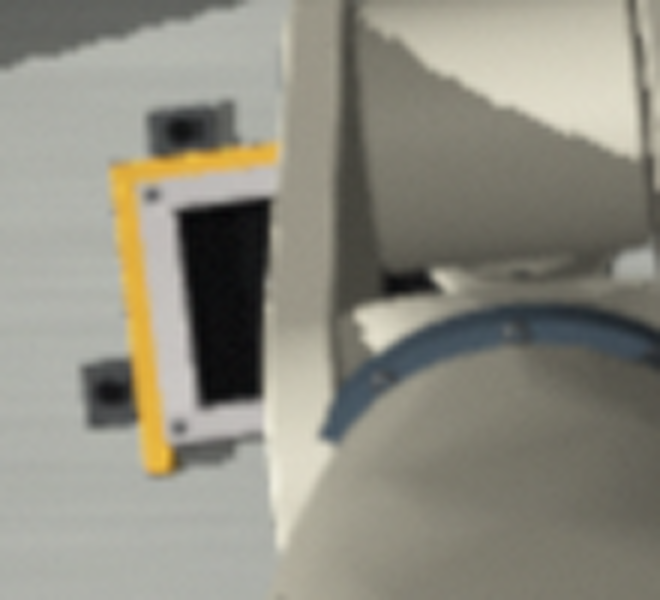

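Call:
jog_arm(
  moves=[
    [-0.003,0,0,0,0,0],
    [-0.015,0,0,0,0.4,0],
    [-0.03,0,0,0,0.4,0],
    [-0.03,-0.01,-0.04,0,0.4,5],
    [-0.03,-0.03,-0.08,0,0.4,12],
  ],
)

```text
time: 15.02
tcp_pos: [0.57, 0.0156, 0.1149]
tcp_rot: [2.308, 2.13, 0.003]
ft_force: [1.4, 0.5, 0.2]
gripper_width: 0.0598
```

```bash
python3 loc.py -0.11 0 0.11 -1.4388 41
```

```text
t 15.02 tcp [0.57   0.0156 0.1149] psi -0.0802 F [1.4 0.5 0.2] w 0.0598 calls left 2.2
q [0.02 0.44 1.86 0.   0.84 0.1 ]
[[0.0093, -0.0088, 0.0004, 0.01, -0.01, 7.16], [0.0185, -0.0177, 0.0009, 0.02, -0.02, 14.32], [0.0278, -0.0265, 0.0013, 0.02, -0.03, 21.48], [0.037, -0.0353, 0.0018, 0.03, -0.04, 28.64], [0.0463, -0.0441, 0.0022, 0.04, -0.05, 35.8]]
```

Call:
jog_arm(
  moves=[
    [0.0093,-0.0088,0,0,0,7.1],
    [0.0185,-0.0177,0,0,0,14.3],
    [0.0278,-0.0265,0,0,0,21.4],
    [0.037,-0.0353,0,0,0,28.6],
    [0.0463,-0.0441,0,0,0,35.7],
  ],
)

```text
time: 15.43
tcp_pos: [0.5294, 0.0662, 0.1152]
tcp_rot: [2.853, 1.315, 0.005]
ft_force: [-0.5, 0.7, -0.5]
gripper_width: 0.06
```

```bash
python3 loc.py -0.11 0 0.11 -1.4388 41
```

```text
t 15.43 tcp [0.5294 0.0662 0.1152] psi -0.7072 F [-0.5  0.7 -0.5] w 0.06 calls left 1.2
q [0.12 0.39 1.94 0.   0.81 0.83]
[[0.0022, -0.0125, 0.0009, 0.01, -0.03, 7.16], [0.0045, -0.025, 0.0017, 0.01, -0.06, 14.32], [0.0067, -0.0375, 0.0026, 0.02, -0.09, 21.48], [0.0089, -0.05, 0.0035, 0.02, -0.12, 28.64], [0.0112, -0.0625, 0.0044, 0.03, -0.14, 35.8]]
```

Call:
jog_arm(
  moves=[
    [0.0022,-0.0125,0,0,0,7.1],
    [0.0045,-0.025,0,0,0,14.3],
    [0.0067,-0.0375,0,0,0,21.4],
    [0.0089,-0.05,0,0,0,28.6],
    [0.0112,-0.0625,0,0,0,35.7],
  ],
)

```text
time: 15.85
tcp_pos: [0.4888, 0.1162, 0.1153]
tcp_rot: [-3.118, -0.374, -0.005]
ft_force: [0.2, -0.2, -0.7]
gripper_width: 0.0602
```

```bash
python3 loc.py -0.11 0 0.036 -1.4388 41
```

```text
t 15.85 tcp [0.4888 0.1162 0.1153] psi -1.332 F [ 0.2 -0.2 -0.7] w 0.0602 calls left 0.4
q [0.23 0.35 2.01 0.   0.78 1.56]
[[-0.0025, -0.0044, 0.0407, -0.03, -0.1, 3.14], [-0.0048, -0.0086, 0.0793, -0.05, -0.2, 6.12], [-0.0048, -0.0086, 0.0793, -0.05, -0.2, 6.12], [-0.0048, -0.0086, 0.0793, -0.05, -0.2, 6.12], [-0.0048, -0.0086, 0.0793, -0.05, -0.2, 6.12]]
```

Call:
jog_arm(
  moves=[
    [-0.0048,-0.0086,0.01,0,0,4],
    [-0.0048,-0.0086,0.035,0,0,6.1],
    [-0.0048,-0.0086,0.06,0,0,6.1],
    [-0.0048,-0.0086,0.078,0,0,6.1],
    [-0.0048,-0.0086,0.079,0,0,6.1],
  ],
)

```text
time: 16.27
tcp_pos: [0.4805, 0.1236, 0.0338]
tcp_rot: [-3.134, -0.208, 0.001]
ft_force: [-0.8, -0.2, 0.1]
gripper_width: 0.0599
```

```bash
python3 loc.py -0.078 0 0.036 -1.4388 8
```

```text
t 16.27 tcp [0.4805 0.1236 0.0338] psi -1.4385 F [-0.8 -0.2  0.1] w 0.0599 calls left 0.8
q [0.25 0.49 2.06 0.   0.6  1.68]
[[0.008, 0.0001, -0.0005, -0.01, 0.01, 0.0], [0.016, 0.0001, -0.001, -0.03, 0.02, 0.01], [0.0239, 0.0002, -0.0016, -0.04, 0.03, 0.01], [0.0319, 0.0002, -0.0021, -0.06, 0.04, 0.01], [0.0339, 0.0002, -0.0022, -0.06, 0.05, 0.02]]
```

Call:
jog_arm(
  moves=[
    [0.008,0,-0.001,0,0,0],
    [0.016,0,-0.0015,0,0,0],
    [0.024,0,-0.002,0,0,0],
    [0.032,0,-0.002,0,0,0],
    [0.036,0,-0.002,0,0,0],
  ],
)

```text
time: 16.68
tcp_pos: [0.5188, 0.1288, 0.037]
tcp_rot: [-3.133, -0.207, -0.004]
ft_force: [-0.4, 0.8, -1.0]
gripper_width: 0.0598
```

Call:
jog_arm(
  moves=[
    [0.0015,0,0,0,0,0],
    [0.003,0,0,0,0,0],
    [0.0045,0,0,0,0,0],
    [0.006,0,0,0,0,0],
    [0.007,0,0,0,0,0],
  ],
)

```text
time: 17.1
tcp_pos: [0.5236, 0.1293, 0.0367]
tcp_rot: [-3.134, -0.207, 0.003]
ft_force: [-8.1, -0.9, 7.0]
gripper_width: 0.0599
```

Call:
jog_arm(
  moves=[
    [0.001,0,0,0,0,0],
    [0.0015,0,0,0,0,0],
    [0.002,0,0,0,0,0],
    [0.0025,0,0,0,0,0],
    [0.003,0,0,0,0,0],
  ],
)

```text
time: 17.52
tcp_pos: [0.5237, 0.1292, 0.0363]
tcp_rot: [-3.134, -0.207, 0.012]
ft_force: [-11.1, -0.8, 8.3]
gripper_width: 0.0598
```

Call:
jog_arm(
  moves=[
    [0.001,0,0,0,0,0],
    [0.0015,0,0,0,0,0],
    [0.002,0,0,0,0,0],
    [0.0025,0,0,0,0,0],
    [0.003,0,0,0,0,0],
  ],
)

```text
time: 17.93
tcp_pos: [0.5237, 0.1291, 0.0358]
tcp_rot: [3.134, 0.207, -0.021]
ft_force: [-12.2, -0.1, 8.5]
gripper_width: 0.0599
```

Call:
jog_arm(
  moves=[
    [-0.005,0,0,0,0,0],
    [-0.03,0,0,0,1,0],
    [-0.06,0,-0.02,0,1,0],
    [-0.07,0.03,-0.055,0,1,-5],
    [-0.07,0.06,-0.09,0,1,-12],
  ],
)

```text
time: 18.35
tcp_pos: [0.4593, 0.0668, 0.119]
tcp_rot: [-3.092, -0.542, 0.0]
ft_force: [2.1, 0.6, 1.0]
gripper_width: 0.0599
```

```bash
python3 - <<'E'
from h import *
from workcell import imaging
for n,roi in [("top",(170,140,300,240)),("side",(220,150,340,250))]:
    f=imaging.grab_frame(n);x0,y0,x1,y1=roi
    pickle.dump(f,open(f"f2{n}.pkl","wb"))
    cv2.imwrite(f"pics/h_{n}.png",cv2.resize(f["pixels"][y0:y1,x0:x1,::-1],None,fx=6,fy=6,interpolation=cv2.INTER_CUBIC))
E
python3 go.py 0.45 -0.15 0.15 -0.3 41
```

```text
t 18.45 tcp [0.4658 0.0651 0.1234] psi -1.2234 F [ 0.2 -0.2 -0.6] w 0.0604 calls left 1.5
q [0.13 0.29 2.08 0.   0.76 1.36]
[[-0.0119, 0.0266, -0.0037, 0.05, -0.08, -7.16], [-0.0237, 0.0533, -0.0074, 0.1, -0.17, -14.32], [-0.0356, 0.0799, -0.0111, 0.15, -0.25, -21.48], [-0.0475, 0.1066, -0.0149, 0.2, -0.33, -28.64], [-0.0594, 0.1332, -0.0186, 0.25, -0.42, -35.8]]
```

View pics/h_top.png

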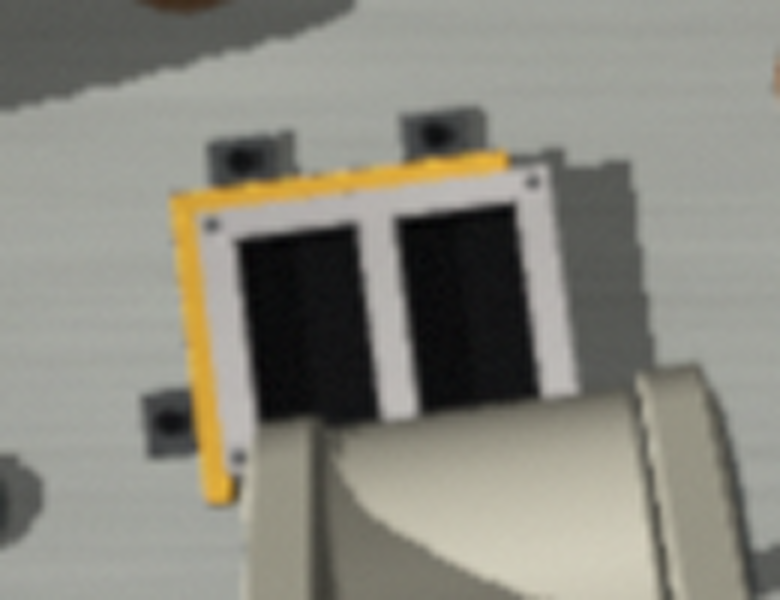

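View pics/h_side.png

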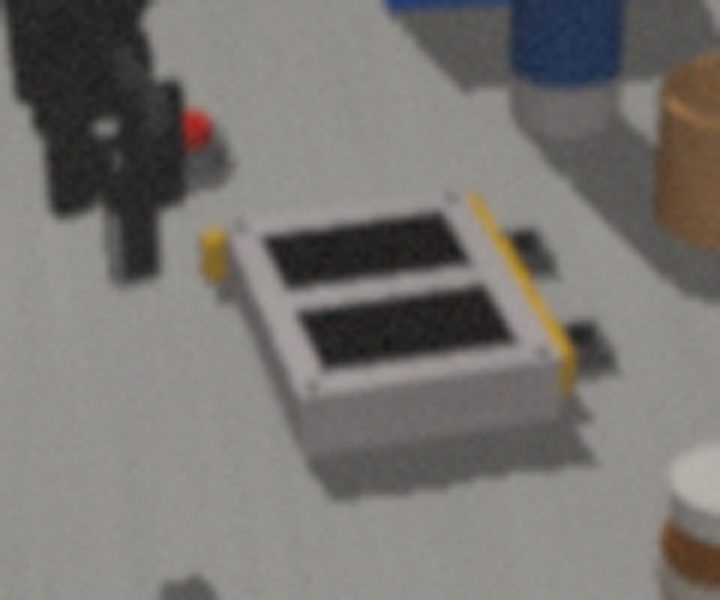

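Both views show the carrier against both bars: corner at top-view (206,173), no gap visible. Next is the green button, with the fingers closed.

Call:
jog_arm(
  moves=[
    [-0.0119,0.0266,0,0,0,-7.1],
    [-0.0237,0.0533,-0.005,0,0,-14.3],
    [-0.0356,0.0799,-0.01,0,0,-21.4],
    [-0.0475,0.1066,-0.015,0,0,-28.6],
    [-0.0594,0.1332,-0.018,0,0,-35.7],
  ],
  fingers=0.0,
)

```text
time: 18.87
tcp_pos: [0.4556, -0.0801, 0.141]
tcp_rot: [2.796, 1.424, 0.021]
ft_force: [2.0, 0.2, 0.4]
gripper_width: 0.0005
```

```bash
python3 go.py 0.6376 -0.3346 0.13 -0.48 41
```

```text
t 18.87 tcp [ 0.4556 -0.0801  0.141 ] psi -0.6285 F [2.  0.2 0.4] w 0.0005 calls left 1.5
q [-0.18  0.25  2.08  0.01  0.8   0.44]
[[-0.013, 0.0389, 0.0017, 0.08, -0.07, -1.11], [-0.0259, 0.0777, 0.0033, 0.15, -0.14, -2.23], [-0.0389, 0.1166, 0.005, 0.23, -0.22, -3.34], [-0.0519, 0.1554, 0.0067, 0.3, -0.29, -4.46], [-0.0648, 0.1943, 0.0083, 0.38, -0.36, -5.57]]
```

Call:
jog_arm(
  moves=[
    [-0.013,0.0389,0,0,0,-1.1],
    [-0.0259,0.0777,0,0.15,-0.14,-2.2],
    [-0.0389,0.1166,0.004,0.2,-0.2,-3.3],
    [-0.0519,0.1554,0.006,0.3,-0.3,-4.5],
    [-0.0648,0.1943,0.008,0.4,-0.36,-5.6],
  ],
)

```text
time: 19.28
tcp_pos: [0.5761, -0.2487, 0.1335]
tcp_rot: [2.725, 1.559, 0.008]
ft_force: [0.8, 0.9, 0.4]
gripper_width: -0.0001
```

```bash
python3 go.py 0.6376 -0.3346 0.11 -0.48 30
```

```text
t 19.28 tcp [ 0.5761 -0.2487  0.1335] psi -0.5314 F [0.8 0.9 0.4] w -0.0001 calls left 0.7
q [-0.41  0.48  1.73  0.    0.93  0.12]
[[-0.0119, 0.0267, 0.0066, 0.06, -0.05, -0.82], [-0.0238, 0.0535, 0.0131, 0.12, -0.11, -1.63], [-0.0357, 0.0802, 0.0197, 0.18, -0.16, -2.45], [-0.043, 0.0965, 0.0237, 0.22, -0.19, -2.94], [-0.043, 0.0965, 0.0237, 0.22, -0.19, -2.94]]
```

Call:
jog_arm(
  moves=[
    [-0.0119,0.0267,0.006,0,0,-0.8],
    [-0.0238,0.0535,0.013,0.1,-0.1,-1.6],
    [-0.0357,0.0802,0.0197,0.2,-0.2,-2.5],
    [-0.043,0.0965,0.0237,0.2,-0.2,-2.9],
    [-0.043,0.0965,0.0237,0.2,-0.2,-2.9],
  ],
)

```text
time: 19.7
tcp_pos: [0.6394, -0.3374, 0.1082]
tcp_rot: [2.686, 1.625, 0.001]
ft_force: [-0.1, 0.7, 0.8]
gripper_width: -0.0001
```

```bash
python3 go.py 0.6376 -0.3346 0.055 -0.48 13;  python3 - <<'E'
from h import *
from workcell import imaging
for n in ["side","wrist","top"]:
    f=imaging.grab_frame(n); pickle.dump(f,open(f"f3{n}.pkl","wb"));im=f["pixels"][:,:,::-1]
    cv2.imwrite(f"pics/g_{n}.png",im)
E
```

```text
t 19.7 tcp [ 0.6394 -0.3374  0.1082] psi -0.4831 F [-0.1  0.7  0.8] w -0.0001 calls left 0.8
q [-0.49  0.64  1.51 -0.    0.99 -0.  ]
[[0.0004, -0.0007, 0.013, 0.03, 0.01, -0.04], [0.0008, -0.0015, 0.0259, 0.06, 0.02, -0.09], [0.0012, -0.0022, 0.0389, 0.09, 0.02, -0.13], [0.0016, -0.003, 0.0519, 0.12, 0.03, -0.17], [0.0017, -0.003, 0.0532, 0.12, 0.03, -0.18]]
```

View pics/g_wrist.png

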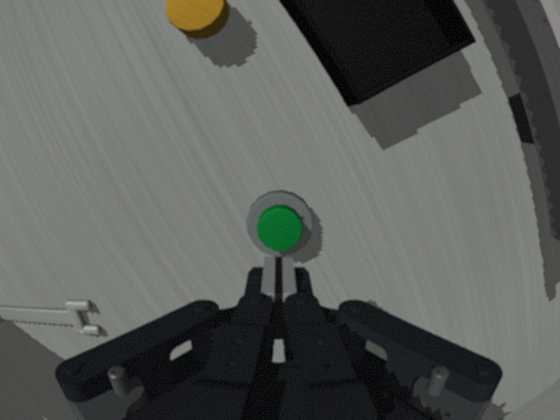

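View pics/g_side.png

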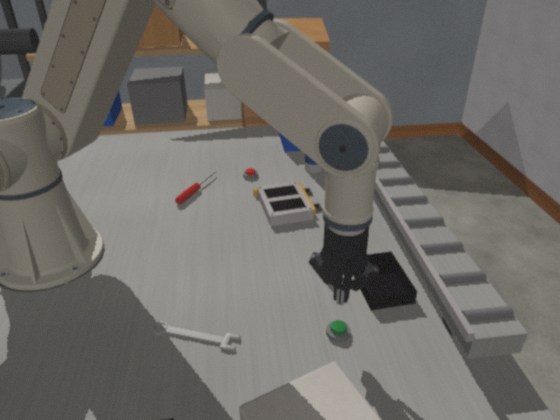

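View pics/g_top.png

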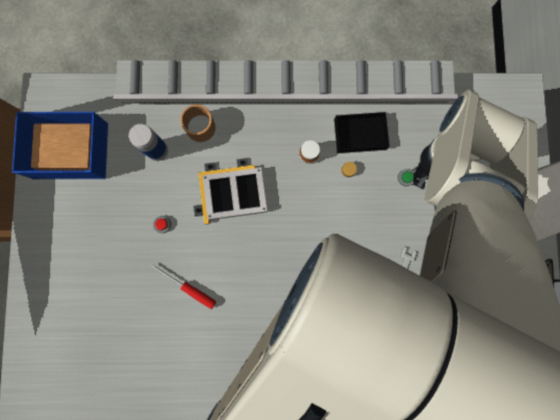

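```bash
python3 - <<'E'
from h import *
f=pickle.load(open("f3wrist.pkl","rb"));K=f["camera_matrix"];T=f["world_to_cam"];R=T[:3,:3];c=-R.T@T[:3,3]
u=np.array([279.5-K[0,2],228-K[1,2]]);r=np.hypot(*u);a=r/K[0,0]
d=R.T@np.array([np.sin(a)*u[0]/r,-np.sin(a)*u[1]/r,-np.cos(a)]);print("green wrist",c+d*(.022-c[2])/d[2])
f=pickle.load(open("f3side.pkl","rb"));print("green side",at(f,(339,327),.022),"tcp proj",proj(f,[[.6394,-.3374,.086]]))
f=pickle.load(open("f3top.pkl","rb"))
cv2.imwrite("pics/h2.png",cv2.resize(f["pixels"][150:235,185:285,::-1],None,fx=8,fy=8,interpolation=cv2.INTER_CUBIC))
E
```

```text
green wrist [ 0.63901947 -0.33532269  0.022     ]
green side [ 0.63827488 -0.34283861  0.022     ] tcp proj [[340.85844873 300.62708199]]
```

View pics/h2.png

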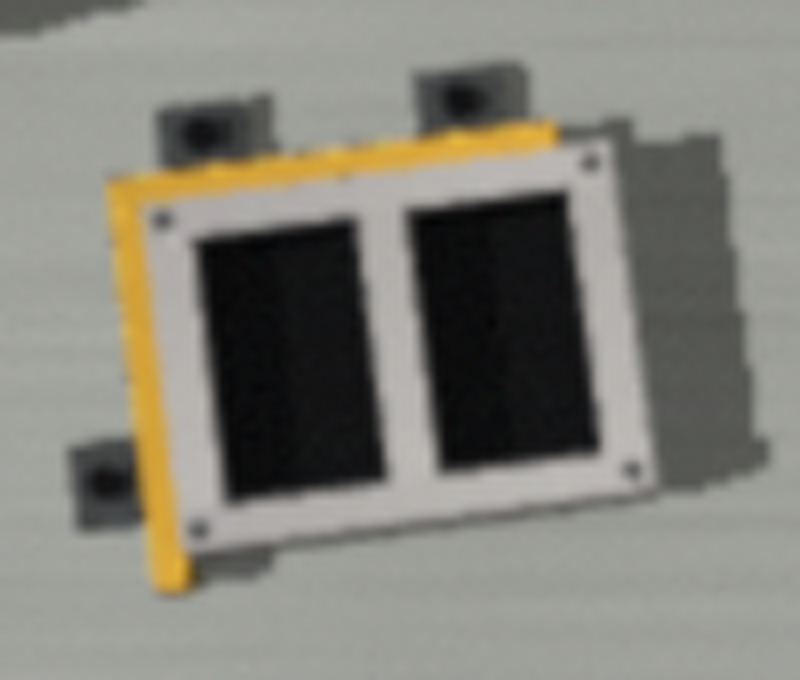

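Home looks flush along both bars. Top and wrist views put the green button at (0.638, -0.335). I'll press it now.

Call:
jog_arm(
  moves=[
    [0.0005,-0.001,0.013,0,0,0],
    [0.001,-0.002,0.026,0,0,0],
    [0.0012,-0.0025,0.039,0,0,0],
    [0.0012,-0.0025,0.05,0.1,0,0],
    [0.0012,-0.0025,0.054,0.1,0,0],
  ],
)

```text
time: 20.27
tcp_pos: [0.6341, -0.3306, 0.0523]
tcp_rot: [-2.682, -1.625, 0.005]
ft_force: [-1.1, 0.4, -0.4]
gripper_width: 0.0002
```

```bash
python3 go.py 0.6383 -0.335 0.044 -0.48 2;  python3 - <<'E'
from h import *
from workcell import imaging
for n in ["side","wrist"]:
    f=imaging.grab_frame(n); im=f["pixels"][:,:,::-1]
    if n=="side": im=cv2.resize(im[260:360,280:400],None,fx=5,fy=5,interpolation=cv2.INTER_CUBIC)
    cv2.imwrite(f"pics/g2_{n}.png",im)
E
```

```text
t 20.27 tcp [ 0.6341 -0.3306  0.0523] psi -0.4814 F [-1.1  0.4 -0.4] w 0.0002 calls left 1.0
q [-0.48  0.7   1.54  0.    0.9  -0.  ]
[[-0.0004, 0.0011, 0.0016, -0.07, -0.0, -0.02], [-0.0008, 0.0023, 0.0032, -0.14, -0.0, -0.03], [-0.0011, 0.0034, 0.0048, -0.21, -0.0, -0.05], [-0.0015, 0.0045, 0.0064, -0.28, -0.0, -0.06], [-0.0019, 0.0057, 0.008, -0.35, -0.0, -0.08]]
```

View pics/g2_wrist.png

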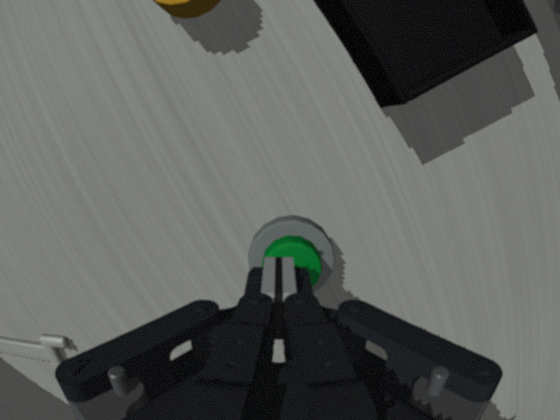

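View pics/g2_side.png

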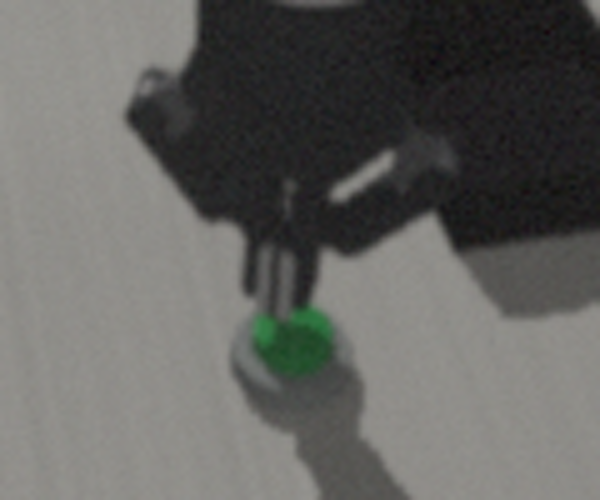

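Call:
jog_arm(
  moves=[
    [-0.0015,0.0057,0,-0.3,0,0],
    [-0.0015,0.0057,0.002,-0.3,0,0],
    [-0.0015,0.0057,0.005,-0.3,0,0],
    [-0.0015,0.0057,0.007,-0.3,0,0],
    [-0.0015,0.0057,0.009,-0.3,0,0],
  ],
)

```text
time: 20.78
tcp_pos: [0.6391, -0.3352, 0.0445]
tcp_rot: [2.687, 1.627, 0.001]
ft_force: [0.6, -0.4, -0.3]
gripper_width: 0.0001
```

```bash
python3 go.py 0.6383 -0.335 0.036 -0.48 2;  python3 - <<'E'
from h import *
from workcell import imaging
for n in ["wrist"]:
    f=imaging.grab_frame(n); im=f["pixels"][:,:,::-1]
    cv2.imwrite(f"pics/g3_{n}.png",im)
E
```

```text
t 20.78 tcp [ 0.6391 -0.3352  0.0445] psi -0.4817 F [ 0.6 -0.4 -0.3] w 0.0001 calls left 0.9
q [-0.49  0.72  1.53  0.    0.89 -0.  ]
[[-0.0, -0.0002, 0.002, 0.01, -0.0, -0.02], [-0.0001, -0.0004, 0.004, 0.01, -0.0, -0.05], [-0.0001, -0.0005, 0.006, 0.02, -0.0, -0.07], [-0.0002, -0.0007, 0.008, 0.03, -0.0, -0.09], [-0.0002, -0.0008, 0.0085, 0.03, -0.0, -0.1]]
```

View pics/g3_wrist.png

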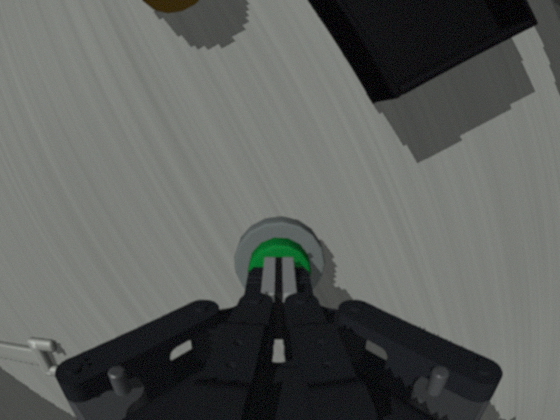

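Centred on the button. Pressing.

Call:
jog_arm(
  moves=[
    [0,0,0.002,0,0,0],
    [0,0,0.004,0,0,0],
    [0,0,0.0055,0,0,0],
    [0,0,0.007,0,0,0],
    [0,0,0.008,0,0,0],
  ],
)

```text
time: 21.25
tcp_pos: [0.6392, -0.3353, 0.0378]
tcp_rot: [2.687, 1.627, 0.0]
ft_force: [-8.3, 4.2, 24.0]
gripper_width: -0.0002
```

Call:
jog_arm(
  moves=[
    [0,0,0.0015,0,0,0],
    [0,0,0.002,0,0,0],
    [0,0,0.0025,0,0,0],
    [0,0,0.003,0,0,0],
    [0,0,0.0035,0,0,0],
  ],
)

```text
time: 21.67
tcp_pos: [0.6393, -0.3353, 0.0376]
tcp_rot: [2.687, 1.627, 0.001]
ft_force: [-11.2, 6.0, 33.4]
gripper_width: -0.0001
```

Call:
jog_arm(
  moves=[
    [0,0,-0.005,0,0,0],
    [0,0,-0.02,0,0,0],
    [0,0,-0.05,0,0,0],
    [0,0,-0.085,0,0,0],
    [0,0,-0.12,0,0,0],
  ],
)

```text
time: 22.08
tcp_pos: [0.6387, -0.335, 0.1585]
tcp_rot: [-2.687, -1.627, 0.001]
ft_force: [0.6, -0.1, -0.3]
gripper_width: 0.0
```

Call:
jog_arm(
  moves=[
    [-0.01,0,-0.02,0,0,0],
    [-0.02,0,-0.03,0,0,0],
    [-0.03,-0.01,-0.03,0,0,0],
    [-0.03,-0.01,-0.03,0,0,0],
    [-0.03,-0.01,-0.03,0,0,0],
  ],
)

```text
time: 22.5
tcp_pos: [0.6139, -0.3567, 0.1864]
tcp_rot: [-2.685, -1.624, 0.003]
ft_force: [-0.7, -0.1, -0.8]
gripper_width: 0.0003
```

Call:
jog_arm(
  moves=[
    [0,0,0,0,0,0],
    [0,0,0,0,0,0],
    [0,0,0,0,0,0],
    [0,0,0,0,0,0],
    [0,0,0,0,0,0],
  ],
)

```text
time: 22.92
tcp_pos: [0.6141, -0.3565, 0.1859]
tcp_rot: [-2.684, -1.624, 0.003]
ft_force: [-0.7, 0.3, 0.6]
gripper_width: -0.0002
```

```bash
python3 - <<'E'
from h import *
from workcell import imaging
a=imaging.grab_frame("top")["pixels"];b=imaging.grab_frame("wrist")["pixels"];s=imaging.grab_frame("side")["pixels"]
cv2.imwrite("pics/z_top.png",cv2.resize(a[100:300,120:440,::-1],None,fx=2.5,fy=2.5,interpolation=cv2.INTER_CUBIC))
cv2.imwrite("pics/z_wrist.png",b[:,:,::-1])
cv2.imwrite("pics/z_side.png",s[:,:,::-1])
E
```

```text
(no output)
```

View pics/z_top.png

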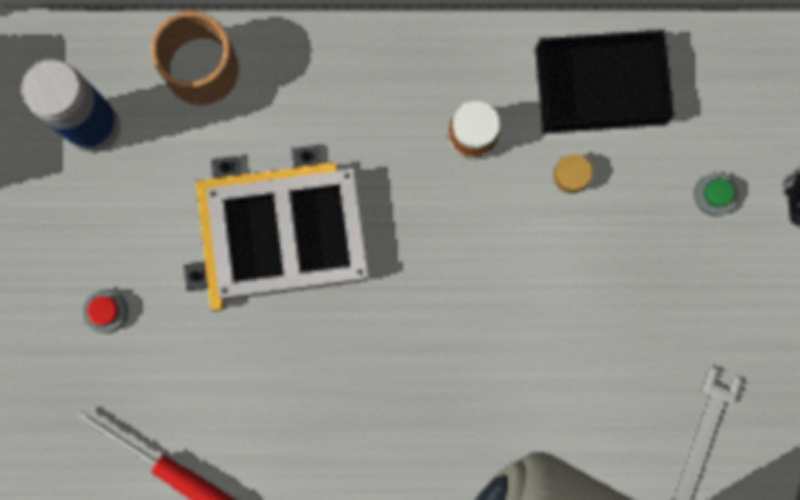

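View pics/z_wrist.png

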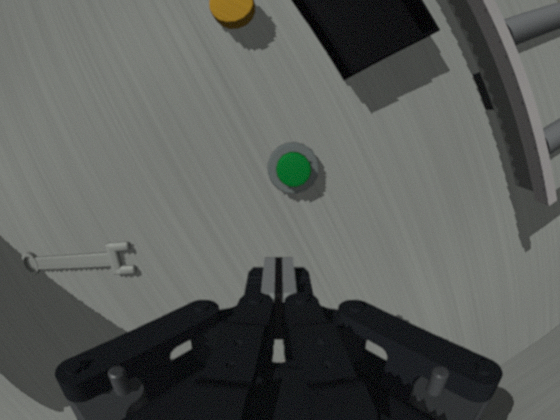

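View pics/z_side.png

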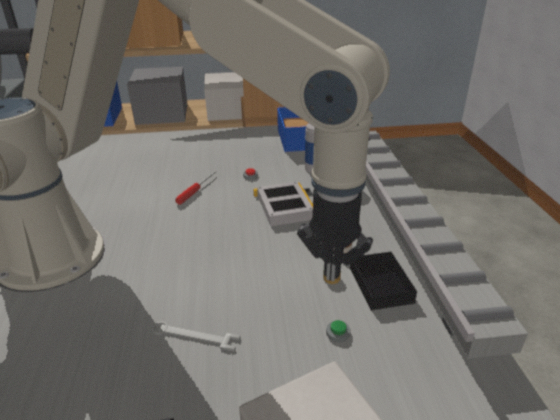

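The button is back up, the carrier is against both bars, the bystanders are where they started and the arm is clear.

```bash
python3 -c "
from workcell import manip
print(manip.hand_in())"
```

```text
the job is handed in; nothing more can be done
None
```

The carrier is home in the yellow corner stop, the green button has been pressed once and released, and the job was handed in at about 23 s of the 72 s allowed. No verdict was reported.

- **Carrier:** I pushed it with two fingertips on its side faces, never gripping or lifting it. It went towards the shorter bar while turning, then against the longer bar. I then closed the last gap to the shorter bar and gave it a second nudge against the longer one. It stopped firmly both times against the longer bar (16 N, then 12 N at the same position) and at 33 N against the shorter bar. The last top view shows no gap at either bar; gaps under about a millimetre would not show at that resolution.
- **Green button:** I pressed it only once the carrier was home. The fingertips stopped at about 15.6 mm above the bench with a vertical force of 24 to 33 N, where the fully-down height is 16 mm. The final pictures show it back up with the arm well clear.
- **Other things:** The red button was not touched. The bystanders look unmoved by eye; I did not re-measure their positions.
- **Disagreements:** A rough reading of the green button in the side view was about 8 mm off the top and wrist views. I used the top and wrist positions, and the wrist view confirmed them just before the press. I also saw a 3 to 12 N upward force on the tool while it pushed. I did not find the cause, but its direction means the carrier was being pressed down, not lifted.

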